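Fold the lemon squeezer and put it away

TASK

The lemon squeezer was left standing open to dry. Fold its lever right down so that it is shut, then slide the shut squeezer, hinge end first, into the wide left bay under the deck of the spice rack, pushing it home to the back of the bay so that its handle ends are nearly flush with the front edge. Do not knock over or shift the jars and the other things about.

Things in the scene. Friction and masses are not known exactly. Their poses are not given: they have to be found in the camera images.
- squeezer: lower half of a yellow metal lemon squeezer (0.23 kg in all), lying on its foot and handle end. Shut it is 190 long, 66 wide at the cups, 41 high. Origin: underside, below the centre of the bowl (64 across, 34 high); +x to the hinge end (front of the tool at x = +50), -x along the handle, z up. Hinge pin at x = 42, z = 34
- squeezer_lever (a joint): angle of the lever about the hinge pin (rad): 0 fully shut, grows as the handle swings up; 1.57 stands upright; range 0 to 1.9. The hinge is stiff (0.08 N m) and stays where it is left
- squeezer_hinge (a point): middle of the hinge pin, which runs along the squeezer's y
- squeezer_grip (a point): place to carry the shut tool: x = -68, z = 26 mm in the squeezer's frame, between its two handles, flat bars 22 wide and 9 thick. When shut, the lever's lies right above the lower one; centre lines: lower z = 19, upper z = 32 here. Pinch the sides of both together, else the hinge swings open
- lever_tip (a point): end of the lever's handle, 178 mm from the hinge pin; when shut at x = -136, z = 22.5 in the squeezer's frame. The side turned to the hinge end is the lever's upper side when shut: pushing on it (about 1 N) swings the lever shut. The line from the pin to this point lies 0.065 rad below the level when shut
- squeezer_tail (a point): end of the lower handle (bar 9 thick, 22 wide), x = -140, z = 5 mm in the squeezer's frame
- spice_rack: fixed light wooden rack, 190 deep (x), 158 wide (y), origin at the centre of its underside, open front towards its -x, z up. Deck top 84 above the worktop, steel rail round it up to 112, jars to 190 close behind the front rail. Below it two bays open to the front: a wide empty one at the left (+y), 84 wide, 66 high, 182 deep, and a narrow one with a coffee scoop. Floor board 8 thick
- bay_mouth (a point): centre of the front edge of the wide bay's floor, on top of the 8 mm floor board, at the front face of the rack; +x points into the bay, z up
- bay_back (a point): centre of the back edge of the wide bay's floor, at the inner face of the back, 182 mm behind bay_mouth. Sliding the shut squeezer along the bay takes up to about 6 N
- spice_a: loose spice jar with a red cap, 45 across, 106 tall, on the rack's deck at the front left; origin at its underside
- spice_b: loose spice jar with a red cap, 45 across, 106 tall, on the rack's deck at the back right (another, fixed, stands at the back left); origin at its underside
- salt_jar: loose jar with a white cap, 43 across, 100 tall, on the rack's deck at the front right; origin at its underside
- coffee_mug: loose white mug with green leaves, 88x119x99, left at the back; origin at its underside
- pepper_grinder: loose dark wooden pepper mill, 58 across, 140 tall, at the right front; origin at its underside
- trivet: black iron trivet 158 across, 13 high, lying at the right; origin at its underside

How it is judged:
By the outcome, as a careful person would: the job done as asked, in the order asked, and still so for the second after the job is handed in, with the robot touching nothing.
It also fails if it takes over 62 s, if anything falls off the work surface, if the arm or the gripper's body presses on something with over 40 N, if the wrist force passes 120 N, or if a joint passes its speed limit or range.

ROBOT

A 6-joint arm with a two-finger parallel gripper is mounted at the origin on a cart in front of the work surface, level with it; the furniture and walls round the work are solid. World frame = base frame: x ahead of the robot, y to its left, z up, the work surface at z = 0. Lengths are in m, angles in rad, forces in N, time in s.
With the tool pointing down it reaches from about 0.375 to 0.975 m from the base axis. Payload 3.8 kg.
Tool frame: the origin (TCP) lies on the centre line of the jaws, within the pads' length; the fingertips stand 17 mm ahead of it and the grasp point (between the pads) lies 2 mm behind it; z points along the fingers, y is the line along which they close (so a half turn about z gives the same grasp; the last joint's range is limited). The gripper opens to 85 mm and grips with 20 to 120 N. Pads are 22 mm wide; open, the fingers measure 114 mm over their backs; the gripper's body (76 mm by 85 mm) begins 54 mm behind the grasp point. The pads swing forward as they close: fully open they stand 13 mm farther back than shut.
Start: joints at [1.208, 0.264, 1.604, -0, 1.274, -0.037], TCP at [0.216, 0.639, 0.248] pointing down, gripper open.
Joint ranges: [-2.63, 2.63], [-0.94, 2.18], [0.31, 2.57], [-1.31, 4.45], [0, 2.66], [-2.55, 2.55]. Speed limits (rad/s): [2.57, 2.57, 3.14, 3.14, 3.14, 3.14].

INTERFACE

Orientations are given as a unit quaternion [w, x, y, z].
In Python, from plant import bot gives the robot as it stands.
- The arm moves only by the shell command python3 shift.py 'ROWS' [FORCE]. ROWS is a JSON list of rows, 1 to 5 of them, each an object with the fields finger_gap (the opening from 0.0 (shut) to 1.0 (fully open)), xyz (a list: dx, dy, dz in m), rz (a turn about the tool's z in rad); a field left out counts as zero (the opening has to be given); each row shifts and turns the commanded pose from where the row before left it, along the tool's axes as they then stand; what a row does not reach is not made up. A row lasts 1/12 s, in which the tool goes at most 0.0417 m and 0.125 rad, less where a joint would pass 70% of its speed; a pose out of reach is approached as far as the arm can. The fingers move at their own pace and stop on an object; FORCE is the grip in N (left out, the last holds). Time passes only in rows, so rows that do not move let the fingers close. It prints the time, the measured TCP pose, the force, the opening and the grip force at its end. Input that does not fit is refused with a message, and nothing moves.
- bot.sense(): the state, without advancing time (a new reading comes with each control period).
- bot.read_camera(name): name is "scene" or "top"; returns a dict with "color" (420x560x3 uint8, red, green, blue), "intrinsics" (3x3 intrinsics, pixels), "rvec" (rotation vector, rad) and "tvec" (3), from world to camera coordinates, as OpenCV has them. Camera axes: x right, y down, z forward; pixel columns grow to the right and rows downward; lengths in m; the calibration is good to about 2 mm. A picture is of the moment at which its call begins. There is no depth.
- bot.hand_in(): hands the job in; it is judged then, once.
The state is a dict: "clock": time; "qpos": joint angles; "dq": joint speeds; "joint_efforts": joint torques, N m; "tool_pos": TCP position; "tcp_rot": TCP orientation; "force": force on the tool from outside, world axes, zero at the start; "wrist_torque": the same for the moment, N m; "opening": opening from 0.0 (shut) to 1.0 (fully open); "grasp_force": force on a finger pad.
Only numpy, scipy, OpenCV 4.12 (cv2) and the standard library are available. Lean on these libraries where they do the work, as an engineer would, in place of code of your own. Each camera call takes 0.05 s, during which the arm holds its last target. There are 200 camera calls.

## Working session

There is one attempt and no reset: what is moved stays moved. The work goes in short steps, Python scripts to look and compute and a shell command to move; the robot and the scene stay as the last step left them, time stands still between calls to the robot, and variables do not carry over. Pictures are saved under pics/ and viewed, at most 10 in all, crops included, and the job is handed in when it is done.

```bash
ls; mkdir -p pics; python3 - <<'E'
from plant import bot
import cv2,numpy as np
for n in("scene","top"):
    c=bot.read_camera(n); cv2.imwrite(f"pics/{n}0.png",c["color"][:,:,::-1])
    R=cv2.Rodrigues(np.array(c["rvec"]))[0];print(n,np.array(c["intrinsics"]).tolist(),(-R.T@np.array(c["tvec"]).ravel()).round(3),R.round(3).tolist())
s=bot.sense();print(s)
E
```

```text
pics
plant.py
shift.py
scene [[544.6992715332858, 0.0, 277.4953607292831], [0.0, 544.6992715332858, 215.63756415078367], [0.0, 0.0, 1.0]] [-1.237  0.029  1.015] [[-0.021, -1.0, -0.011], [-0.456, 0.019, -0.89], [0.89, -0.013, -0.456]]
top [[382.37719087392827, 0.0, 277.53700138674776], [0.0, 382.37719087392827, 210.54560375938237], [0.0, 0.0, 1.0]] [ 0.419 -0.019  1.235] [[0.011, -1.0, -0.002], [-0.994, -0.011, -0.113], [0.113, 0.003, -0.994]]
{'clock': 0.1, 'qpos': array([ 1.20813373e+00,  2.64687491e-01,  1.60527020e+00,  1.58340728e-07,
        1.27371546e+00, -3.68993537e-02]), 'dq': array([-0.00236052, -0.00095119, -0.00256791, -0.00161122, -0.00312692,
       -0.00104131]), 'joint_efforts': array([ 2.56615131e-04, -5.16707540e+01, -3.68594384e+01, -6.04589513e-05,
        6.25133471e-03, -7.46045913e-06]), 'tool_pos': array([0.21579355, 0.63889473, 0.24706229]), 'tcp_rot': array([-2.06516379e-04,  1.62162294e-01,  9.86763552e-01, -1.01954317e-03]), 'force': array([ 1.1720952 , -0.20682282,  0.25570838]), 'wrist_torque': array([-0.01948081, -0.01817225, -0.02689457]), 'grasp_force': 0.0, 'opening': 1.0000654024044175}
```

View pics/scene0.png

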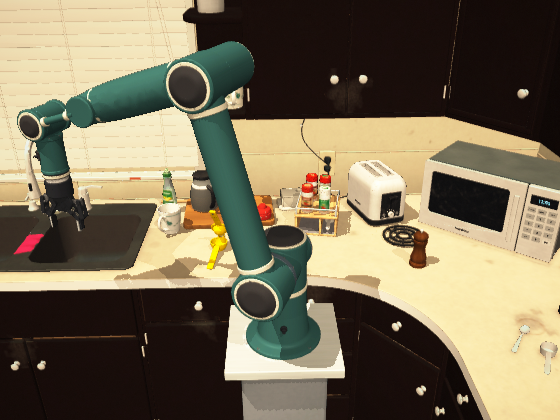

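View pics/top0.png

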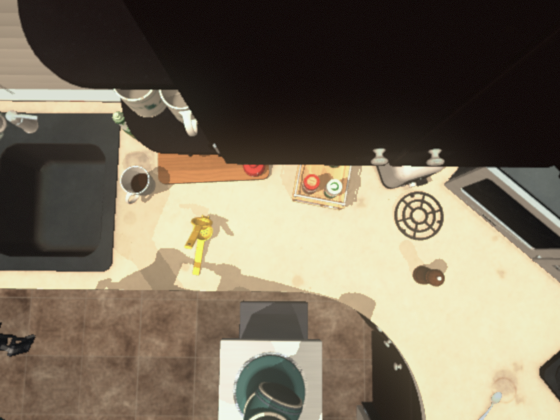

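The squeezer is near scene px (217,243) and top px (200,240). The rack is near scene (317,212), with its front edge at top (293–348, 200). The overhang hides the rack's back from the top camera. Next I'll enlarge both areas.

```bash
python3 - <<'E'
import cv2,numpy as np
s=cv2.imread("pics/scene0.png");t=cv2.imread("pics/top0.png")
f=lambda im,x,y,w,h,k:cv2.resize(im[y:y+h,x:x+w],None,fx=k,fy=k,interpolation=cv2.INTER_CUBIC)
a=np.hstack([f(s,195,195,50,80,7),f(s,280,165,64,80,7)])   # 350+448
cv2.imwrite("pics/c1.png",a)
b=np.hstack([f(t,175,205,60,75,6.5),f(t,285,155,63,75,6.5)])
cv2.imwrite("pics/c2.png",b);print(a.shape,b.shape)
E
```

```text
(560, 798, 3) (488, 800, 3)
```

View pics/c1.png

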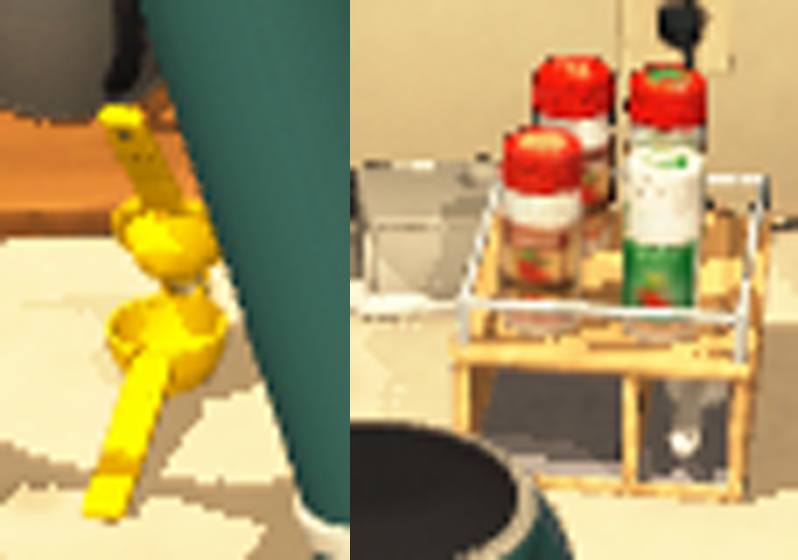

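View pics/c2.png

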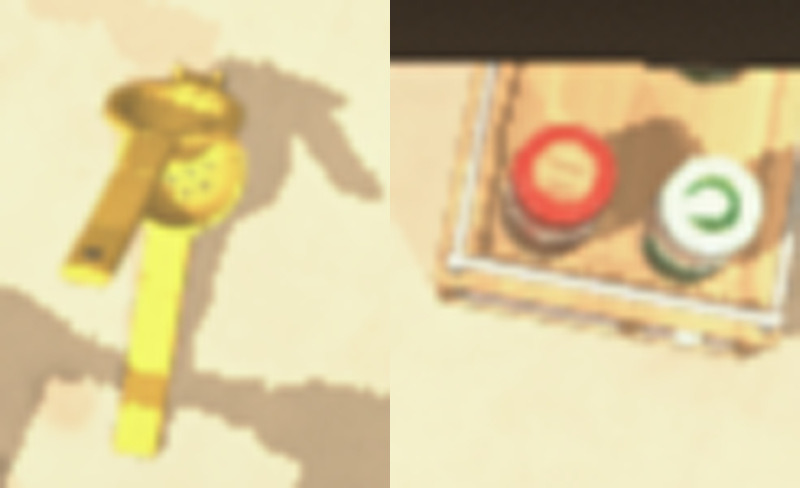

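```bash
cat > h.py <<'E'
import numpy as np,cv2,pickle,os
from scipy.optimize import least_squares
from scipy.spatial.transform import Rotation as Ro
from plant import bot
def cams():
    if not os.path.exists("cam.pkl"):
        pickle.dump({n:{k:np.array(v,float) for k,v in bot.read_camera(n).items() if k!="color"} for n in("scene","top")},open("cam.pkl","wb"))
    return pickle.load(open("cam.pkl","rb"))
C=cams()
def proj(n,P):
    c=C[n];return cv2.projectPoints(np.array(P,float).reshape(-1,1,3),c["rvec"],c["tvec"],c["intrinsics"],None)[0].reshape(-1,2)
def place(p,P):
    c,s=np.cos(p[2]),np.sin(p[2]);P=np.atleast_2d(P)
    return np.c_[p[0]+c*P[:,0]-s*P[:,1],p[1]+s*P[:,0]+c*P[:,1],P[:,2]]
def tip(a,r=.178):return [.042-r*np.cos(a-.065),0,.034+r*np.sin(a-.065)]
def fit(obs,x0,lever=False):
    def f(p):
        r=[]
        for n,P,uv in obs:
            P=tip(p[3]) if P=="tip" else P
            r.append((proj(n,place(p,P))[0]-np.array(uv))) 
        return np.array(r).ravel()
    s=least_squares(f,x0,loss="soft_l1");return s.x,f(s.x).reshape(-1,2).round(1)
E
cat > m.py <<'E'
from h import *
S=lambda x,y:(195+x/7-.5,195+y/7-.5);S2=lambda x,y:(280+(x-350)/7-.5,165+y/7-.5)
T=lambda x,y:(175+x/6.5-.5,205+y/6.5-.5);T2=lambda x,y:(285+(x-390)/6.5-.5,155+y/6.5-.5)
p,r=fit([("top",(-.14,0,.006),T(137,453)),("scene",(-.14,0,.003),S(102,517)),("scene","tip",S(122,110)),("top","tip",T(84,274)),
("scene",(0,.032,.034),S(108,328)),("scene",(0,-.032,.034),S(227,325)),("top",(.05,0,.034),T(200,75)),("top",(0,-.032,.034),T(245,185))],[.5,.2,0,1.6])
print("sq",p.round(4),r.tolist())
q,r=fit([("scene",(-.095,-.079,0),S2(745,497)),("scene",(-.095,.079,.084),S2(452,347)),("scene",(-.095,-.079,.084),S2(757,363)),
("top",(-.095,.079,0),T2(440,298)),("top",(-.095,-.079,0),T2(757,355)),("top",(-.095,.079,.084),T2(438,270))],[.7,-.1,0])
print("rack",q.round(4),r.tolist())
for k,P in dict(hinge=(.042,0,.034),grip=(-.068,0,.026),tail=(-.14,0,.005)).items():print(k,place(p,P).round(4))
print("tip",place(p,tip(p[3])).round(4))
pickle.dump((p,q),open("fit.pkl","wb"))
E
python3 m.py
```

```text
sq [ 0.4875  0.22   -0.1627  1.0743] [[-0.0, 0.8], [-0.1, 0.4], [-0.1, -0.1], [0.4, 0.1], [-0.4, -1.1], [-0.2, 0.4], [0.2, -0.6], [0.2, -0.2]]
rack [ 0.6735 -0.1568 -0.1677] [[-0.1, 0.4], [0.5, -0.2], [-1.0, -0.1], [0.1, -0.1], [-0.8, -0.3], [1.4, 0.4]]
hinge [[0.529  0.2132 0.034 ]]
grip [[0.4204 0.231  0.026 ]]
tail [[0.3494 0.2427 0.005 ]]
tip [[0.4354 0.2285 0.1847]]
```

Fit residuals are about 1 px or less, and the poses are plausible: squeezer at (0.4875, 0.220), yaw -0.163, lever 1.07 rad; rack at (0.6735, -0.157), yaw -0.168. I'll turn the tool square to the squeezer with the fingers shut and move over to the hinge side of the lever.

```bash
cat > w.py <<'E'
from h import *
p,q=pickle.load(open("fit.pkl","rb"));s=bot.sense();t=s["tool_pos"];R=Ro.from_quat(np.roll(s["tcp_rot"],-1)).as_matrix()
def loc(f):
    c,sn=np.cos(f[2]),np.sin(f[2]);d=t[:2]-f[:2];return np.r_[c*d[0]+sn*d[1],-sn*d[0]+c*d[1],t[2]].round(4)
print("clk",round(s["clock"],2),"in squeezer",loc(p),"in rack",loc(q),"ytool yaw",np.arctan2(R[1,1],R[0,1]).round(3),"F",s["force"].round(1),"open",round(s["opening"],3),"grip",round(s["grasp_force"],1),"q6",s["qpos"].round(2))
E
python3 shift.py '[{"finger_gap": 0,"rz": -0.08},{"finger_gap": 0,"rz": -0.083},{"finger_gap": 0,"xyz": [-0.02,-0.025,0]},{"finger_gap": 0,"xyz": [-0.024,-0.028,0]},{"finger_gap": 0,"xyz": [-0.024,-0.028,0]}]' 40
python3 shift.py '[{"finger_gap": 0,"xyz": [-0.024,-0.028,0]},{"finger_gap": 0,"xyz": [-0.024,-0.028,0]},{"finger_gap": 0,"xyz": [-0.024,-0.028,0]},{"finger_gap": 0,"xyz": [-0.024,-0.028,0]},{"finger_gap": 0,"xyz": [-0.024,-0.028,0]}]'
python3 shift.py '[{"finger_gap": 0,"xyz": [-0.024,-0.028,0]},{"finger_gap": 0,"xyz": [-0.024,-0.028,0]},{"finger_gap": 0,"xyz": [-0.024,-0.028,0]},{"finger_gap": 0,"xyz": [-0.024,-0.028,0]},{"finger_gap": 0}]'
python3 w.py
```

```text
clock: 0.62
tool_pos: [0.2699, 0.5477, 0.2477]
tcp_rot: [-0.0, 0.08, 0.997, -0.0]
force: [1.1, -0.1, 0.7]
opening: 0.298
grasp_force: 0.0
clock: 1.03
tool_pos: [0.3662, 0.3893, 0.2482]
tcp_rot: [0.0, 0.081, 0.997, -0.0]
force: [0.5, 0.1, -0.2]
opening: -0.003
grasp_force: 0.0
clock: 1.45
tool_pos: [0.4449, 0.2599, 0.2483]
tcp_rot: [0.001, 0.084, 0.996, -0.001]
force: [-0.7, 0.6, -0.0]
opening: 0.003
grasp_force: 0.0
clk 1.45 in squeezer [-0.0485  0.0325  0.2483] in rack [-0.2949  0.3727  0.2483] ytool yaw 1.403 F [-0.7  0.6 -0. ] open 0.003 grip 0.0 q6 [ 0.48 -0.04  1.94 -0.    1.24 -0.92]
```

```bash
python3 shift.py '[{"finger_gap": 0,"xyz": [-0.022,-0.016,0]},{"finger_gap": 0,"xyz": [-0.02,-0.0165,0]},{"finger_gap": 0,"xyz": [0,0,0.02]},{"finger_gap": 0,"xyz": [0,0,0.02]},{"finger_gap": 0,"xyz": [0,0,0.018]}]'; python3 w.py; python3 - <<'E'
from h import *
for a in (1.074,.95,.8,.65,.5,.35,.2,.1,0):
    e=a-.065;print(a,(.042-.16*np.cos(e)+.0045*np.sin(e)+.011).round(4),(.034+.16*np.sin(e)+.0045*np.cos(e)+.017).round(4))
E
```

```text
clock: 1.87
tool_pos: [0.4787, 0.2258, 0.1896]
tcp_rot: [0.0, 0.082, 0.997, 0.0]
force: [0.3, -0.7, 0.1]
opening: -0.005
grasp_force: 0.0
clk 1.87 in squeezer [-0.0096  0.0043  0.1896] in rack [-0.2559  0.3447  0.1896] ytool yaw 1.407 F [ 0.3 -0.7  0.1] open -0.005 grip 0.0 q6 [ 0.39  0.03  1.98  0.    1.13 -1.01]
1.074 -0.0284 0.1888
0.95 -0.0448 0.1777
0.8 -0.0627 0.1616
0.65 -0.0779 0.1431
0.5 -0.0902 0.1225
0.35 -0.0993 0.1003
0.2 -0.1049 0.077
0.1 -0.1067 0.0611
0 -0.107 0.0451
```

Now I'll sweep the lever along its arc.

```bash
python3 shift.py '[{"finger_gap": 0,"xyz": [0.01,-0.004,0]},{"finger_gap": 0,"xyz": [0.009,0,0]},{"finger_gap": 0,"xyz": [0.008,0,0.006]},{"finger_gap": 0,"xyz": [0.008,0,0.006]},{"finger_gap": 0,"xyz": [0.009,0,0.008]}]'
python3 shift.py '[{"finger_gap": 0,"xyz": [0.009,0,0.008]},{"finger_gap": 0,"xyz": [0.008,0,0.009]},{"finger_gap": 0,"xyz": [0.008,0,0.01]},{"finger_gap": 0,"xyz": [0.006,0,0.01]},{"finger_gap": 0,"xyz": [0.006,0,0.01]}]'
python3 shift.py '[{"finger_gap": 0,"xyz": [0.005,0,0.011]},{"finger_gap": 0,"xyz": [0.004,0,0.011]},{"finger_gap": 0,"xyz": [0.003,0,0.012]},{"finger_gap": 0,"xyz": [0.003,0,0.012]},{"finger_gap": 0,"xyz": [0.001,0,0.008]}]'
python3 w.py; python3 - <<'E'
from h import *
n=bot.read_camera("top")["color"][:,:,::-1];n=n[180:300,150:290];s=bot.read_camera("scene")["color"][:,:,::-1][180:300,180:260]
cv2.imwrite("pics/a1.png",np.hstack([cv2.resize(n,None,fx=3.6,fy=3.6,interpolation=2),cv2.resize(s,None,fx=3.6,fy=3.6,interpolation=2)]))
E
```

```text
clock: 2.28
tool_pos: [0.4345, 0.23, 0.1715]
tcp_rot: [0.002, 0.081, 0.997, 0.001]
force: [0.1, 0.6, 0.4]
opening: -0.0
grasp_force: 0.2
clock: 2.7
tool_pos: [0.3969, 0.2352, 0.122]
tcp_rot: [-0.0, 0.081, 0.997, -0.0]
force: [0.3, 0.4, 0.1]
opening: 0.001
grasp_force: 0.1
clock: 3.12
tool_pos: [0.3809, 0.2373, 0.0674]
tcp_rot: [-0.001, 0.081, 0.997, -0.001]
force: [-1.0, -0.1, 0.6]
opening: -0.001
grasp_force: 0.1
clk 3.12 in squeezer [-0.108  -0.0002  0.0674] in rack [-0.3542  0.3398  0.0674] ytool yaw 1.408 F [-1.  -0.1  0.6] open -0.001 grip 0.1 q6 [ 0.5   0.03  2.24 -0.    0.87 -0.91]
```

View pics/a1.png

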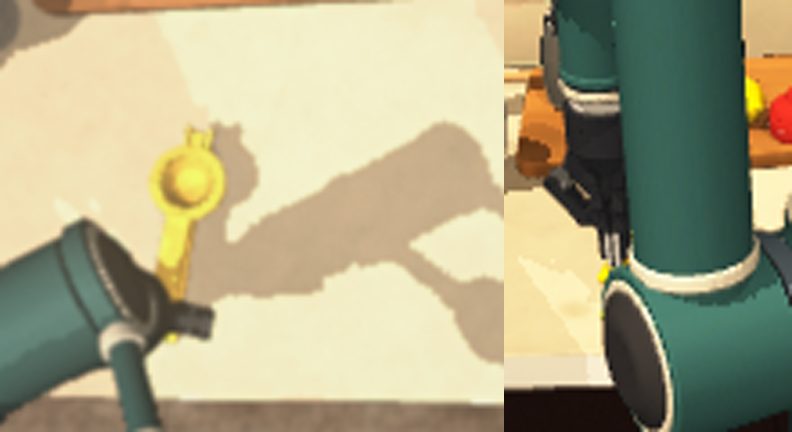

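The lever is nearly down over the lower handle. In the top crop the bowl is at about (187,180), and the squeezer hasn't moved. I'll press down to the stop.

```bash
python3 shift.py '[{"finger_gap": 0,"xyz": [0,0,0.008]},{"finger_gap": 0,"xyz": [0,0,0.006]},{"finger_gap": 0,"xyz": [0,0,0.003]},{"finger_gap": 0,"xyz": [0,0,0.002]},{"finger_gap": 0}]'; python3 w.py
```

```text
clock: 3.63
tool_pos: [0.382, 0.2376, 0.0499]
tcp_rot: [-0.0, 0.081, 0.997, -0.0]
force: [-0.4, -0.7, -0.7]
opening: -0.004
grasp_force: 0.0
clk 3.63 in squeezer [-0.1069  0.0003  0.0499] in rack [-0.3532  0.3402  0.0499] ytool yaw 1.408 F [-0.4 -0.7 -0.7] open -0.004 grip 0.0 q6 [ 0.5   0.06  2.25 -0.    0.83 -0.91]
```

```bash
python3 shift.py '[{"finger_gap": 0,"xyz": [0,0,0.002]},{"finger_gap": 0}]'; python3 shift.py '[{"finger_gap": 0,"xyz": [0,0,0.002]},{"finger_gap": 0}]'; python3 shift.py '[{"finger_gap": 0,"xyz": [0,0,0.002]},{"finger_gap": 0}]'
```

```text
clock: 3.8
tool_pos: [0.3822, 0.2378, 0.0483]
tcp_rot: [0.0, 0.081, 0.997, 0.0]
force: [-0.3, -1.0, 0.3]
opening: -0.001
grasp_force: 0.0
clock: 3.97
tool_pos: [0.3825, 0.2381, 0.0472]
tcp_rot: [0.0, 0.081, 0.997, 0.0]
force: [-3.0, -1.5, 6.4]
opening: -0.001
grasp_force: 3.4
clock: 4.13
tool_pos: [0.3826, 0.2383, 0.0466]
tcp_rot: [-0.0, 0.081, 0.997, 0.0]
force: [-7.1, -2.7, 19.6]
opening: 0.0
grasp_force: 10.1
```

It is shut, with 20 N at the stop. I'll raise the tool, open the gripper and measure the shut pose.

```bash
python3 shift.py '[{"finger_gap": 0,"xyz": [0,0,-0.02]},{"finger_gap": 0,"xyz": [0,0,-0.04]},{"finger_gap": 0,"xyz": [0,0,-0.04]},{"finger_gap": 1,"xyz": [0,0.04,-0.04]},{"finger_gap": 1,"xyz": [0,0.04,-0.02]}]'; python3 shift.py '[{"finger_gap": 1,"xyz": [0,0.04,0]},{"finger_gap": 1,"xyz": [0,0.04,0]},{"finger_gap": 1,"xyz": [0,0.04,0]}]'; python3 w.py; python3 - <<'E'
from h import *
n=bot.read_camera("top")["color"][:,:,::-1];n=n[205:280,175:235];s=bot.read_camera("scene")["color"][:,:,::-1][205:280,195:250]
cv2.imwrite("pics/a2.png",np.hstack([cv2.resize(n,None,fx=6.5,fy=6.5,interpolation=2),cv2.resize(s,None,fx=6.5,fy=6.5,interpolation=2)]))
E
```

```text
clock: 4.55
tool_pos: [0.3944, 0.3037, 0.1968]
tcp_rot: [0.002, 0.083, 0.997, 0.001]
force: [0.8, 0.9, 0.2]
opening: 0.271
grasp_force: 0.0
clock: 4.8
tool_pos: [0.4129, 0.4242, 0.1936]
tcp_rot: [0.001, 0.081, 0.997, 0.001]
force: [1.0, -0.7, -0.6]
opening: 0.711
grasp_force: 0.0
clk 4.8 in squeezer [-0.1067  0.1894  0.1936] in rack [-0.3539  0.5293  0.1936] ytool yaw 1.408 F [ 1.  -0.7 -0.6] open 0.711 grip 0.0 q6 [ 0.76  0.15  1.85 -0.    1.14 -0.65]
```

View pics/a2.png

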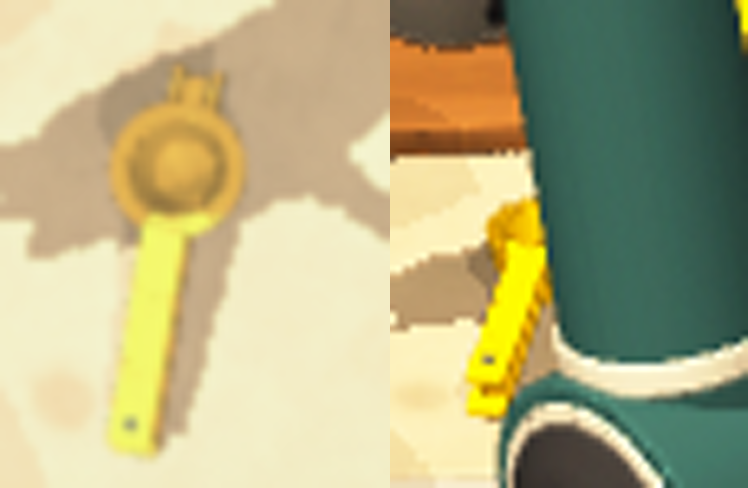

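The squeezer is shut. In the top crop the cup centre is at (178,168), the handle end at (132,453) and the lugs at (197,70). I'll refit from these.

```bash
python3 - <<'E'
from h import *
p,q=pickle.load(open("fit.pkl","rb"))
T=lambda x,y:(175+x/6.5-.5,205+y/6.5-.5);S=lambda x,y:(195+(x-390)/6.5-.5,205+y/6.5-.5)
n,r=fit([("top",(0,0,.041),T(178,168)),("top",(-.137,0,.02),T(132,453)),("top",(.05,0,.034),T(197,70)),("scene",(-.14,0,.003),S(486,415)),("scene",(0,.033,.04),S(488,233))],[*p[:3]])
print(n.round(4),r.tolist());pickle.dump((n,q),open("fit.pkl","wb"))
E
python3 w.py
```

```text
[ 0.4881  0.2205 -0.1529] [[-0.1, 0.3], [0.2, -0.1], [0.4, -0.1], [-0.0, 0.3], [-0.6, -1.6]]
clk 4.9 in squeezer [-0.1056  0.1929  0.1924] in rack [-0.3541  0.5324  0.1924] ytool yaw 1.411 F [ 0.1 -0.9 -0.5] open 0.876 grip 0.0 q6 [ 0.76  0.15  1.84  0.    1.14 -0.65]
```

```bash
python3 shift.py '[{"finger_gap": 1,"xyz": [-0.0075,-0.0386,0],"rz": -0.007},{"finger_gap": 1,"xyz": [-0.0075,-0.0386,0]},{"finger_gap": 1,"xyz": [-0.0075,-0.0386,0]},{"finger_gap": 1,"xyz": [-0.0075,-0.0386,0]},{"finger_gap": 1,"xyz": [-0.0075,-0.0386,0]}]'; python3 shift.py '[{"finger_gap": 1,"xyz": [0,0,0.04]},{"finger_gap": 1,"xyz": [0,0,0.035]},{"finger_gap": 1,"xyz": [0,0,0.03]},{"finger_gap": 1}]'; python3 w.py
```

```text
clock: 5.32
tool_pos: [0.4184, 0.2234, 0.192]
tcp_rot: [-0.0, 0.077, 0.997, -0.0]
force: [-0.3, -0.9, -0.0]
opening: 1.004
grasp_force: 0.0
clock: 5.65
tool_pos: [0.4139, 0.222, 0.0815]
tcp_rot: [-0.005, 0.078, 0.997, -0.003]
force: [-1.4, -0.8, -0.4]
opening: 1.003
grasp_force: 0.0
clk 5.65 in squeezer [-0.0737 -0.0098  0.0815] in rack [-0.3192  0.3302  0.0815] ytool yaw 1.414 F [-1.4 -0.8 -0.4] open 1.003 grip 0.0 q6 [ 0.44  0.06  2.18 -0.    0.92 -0.97]
```

```bash
python3 shift.py '[{"finger_gap": 1,"xyz": [-0.005,0.0095,0]},{"finger_gap": 1},{"finger_gap": 1}]'; python3 w.py; python3 shift.py '[{"finger_gap": 1,"xyz": [0,0,0.03]},{"finger_gap": 1,"xyz": [0,0,0.02]},{"finger_gap": 1,"xyz": [0,0,0.005]},{"finger_gap": 1}]'; python3 w.py
```

```text
clock: 5.9
tool_pos: [0.428, 0.2357, 0.09]
tcp_rot: [0.002, 0.077, 0.997, 0.001]
force: [-0.1, -0.7, 0.5]
opening: 0.994
grasp_force: 0.0
clk 5.9 in squeezer [-0.0617  0.0059  0.09  ] in rack [-0.3075  0.346   0.09  ] ytool yaw 1.416 F [-0.1 -0.7  0.5] open 0.994 grip 0.0 q6 [ 0.45  0.07  2.15 -0.    0.92 -0.96]
clock: 6.23
tool_pos: [0.4252, 0.2342, 0.0323]
tcp_rot: [-0.001, 0.078, 0.997, -0.0]
force: [-0.1, -0.1, 0.1]
opening: 0.997
grasp_force: 0.0
clk 6.23 in squeezer [-0.0643  0.0039  0.0323] in rack [-0.31    0.3441  0.0323] ytool yaw 1.416 F [-0.1 -0.1  0.1] open 0.997 grip 0.0 q6 [ 0.45  0.16  2.18 -0.    0.8  -0.96]
```

```bash
python3 shift.py '[{"finger_gap": 1,"xyz": [0.004,-0.003,0.006]},{"finger_gap": 1}]' 30; python3 w.py; python3 shift.py '[{"finger_gap": 0},{"finger_gap": 0},{"finger_gap": 0},{"finger_gap": 0},{"finger_gap": 0}]' ; python3 shift.py '[{"finger_gap": 0},{"finger_gap": 0},{"finger_gap": 0},{"finger_gap": 0},{"finger_gap": 0}]' 80; python3 w.py
```

```text
clock: 6.4
tool_pos: [0.4211, 0.2318, 0.027]
tcp_rot: [0.0, 0.078, 0.997, 0.0]
force: [-1.1, -0.1, 0.4]
opening: 0.995
grasp_force: 0.0
clk 6.4 in squeezer [-0.0679  0.001   0.027 ] in rack [-0.3137  0.3411  0.027 ] ytool yaw 1.415 F [-1.1 -0.1  0.4] open 0.995 grip 0.0 q6 [ 0.45  0.16  2.2  -0.    0.79 -0.96]
clock: 6.82
tool_pos: [0.4215, 0.2319, 0.0268]
tcp_rot: [0.0, 0.078, 0.997, 0.0]
force: [-0.4, 0.1, -0.2]
opening: 0.297
grasp_force: 0.0
clock: 7.23
tool_pos: [0.4216, 0.2319, 0.0269]
tcp_rot: [0.0, 0.078, 0.997, 0.0]
force: [-1.2, -1.1, 6.0]
opening: 0.242
grasp_force: 78.5
clk 7.23 in squeezer [-0.0675  0.0011  0.0269] in rack [-0.3133  0.3412  0.0269] ytool yaw 1.415 F [-1.2 -1.1  6. ] open 0.242 grip 78.5 q6 [ 0.45  0.16  2.2  -0.    0.79 -0.96]
```

```bash
python3 shift.py '[{"finger_gap": 0,"xyz": [0,0,-0.007]},{"finger_gap": 0,"xyz": [0,0,-0.007]},{"finger_gap": 0,"xyz": [0,0,-0.007]},{"finger_gap": 0,"xyz": [-0.015,0,0],"rz": 0.012},{"finger_gap": 0,"xyz": [-0.015,0,0]}]'; python3 shift.py '[{"finger_gap": 0,"xyz": [0,-0.015,0]},{"finger_gap": 0,"xyz": [0,-0.025,0]},{"finger_gap": 0,"xyz": [0,-0.03,0]},{"finger_gap": 0,"xyz": [0,-0.03,0]},{"finger_gap": 0,"xyz": [0,-0.03,0]}]'; python3 shift.py '[{"finger_gap": 0,"xyz": [0,-0.03,0]},{"finger_gap": 0,"xyz": [0,-0.03,0]},{"finger_gap": 0,"xyz": [0,-0.03,0]},{"finger_gap": 0,"xyz": [0,-0.03,0]},{"finger_gap": 0,"xyz": [0,-0.025,0]}]';python3 shift.py '[{"finger_gap": 0,"xyz": [0,-0.02,0]},{"finger_gap": 0,"xyz": [0,-0.01,0]},{"finger_gap": 0},{"finger_gap": 0}]'; python3 w.py; python3 - <<'E'
from h import *
n=bot.read_camera("top")["color"][:,:,::-1][150:270,240:370];s=bot.read_camera("scene")["color"][:,:,::-1][165:285,250:350]
cv2.imwrite("pics/a3.png",np.hstack([cv2.resize(n,None,fx=3.4,fy=3.4,interpolation=2),cv2.resize(s,None,fx=3.4,fy=3.4,interpolation=2)]))
E
```

```text
clock: 7.65
tool_pos: [0.4517, 0.2271, 0.048]
tcp_rot: [0.001, 0.083, 0.997, 0.0]
force: [0.4, -0.8, -2.9]
opening: 0.242
grasp_force: 78.3
clock: 8.07
tool_pos: [0.4302, 0.0973, 0.0475]
tcp_rot: [0.0, 0.084, 0.997, -0.0]
force: [0.1, -0.6, -2.5]
opening: 0.245
grasp_force: 78.6
clock: 8.48
tool_pos: [0.4056, -0.0468, 0.0477]
tcp_rot: [0.001, 0.084, 0.996, -0.0]
force: [0.7, -0.6, -2.6]
opening: 0.238
grasp_force: 78.6
clock: 8.82
tool_pos: [0.4005, -0.0743, 0.0474]
tcp_rot: [0.0, 0.085, 0.996, 0.0]
force: [0.2, -0.2, -3.2]
opening: 0.243
grasp_force: 78.8
clk 8.82 in squeezer [-0.0417 -0.3047  0.0474] in rack [-0.2829  0.0358  0.0474] ytool yaw 1.401 F [ 0.2 -0.2 -3.2] open 0.243 grip 78.8 q6 [-0.24 -0.02  2.33  0.    0.82 -1.65]
```

View pics/a3.png

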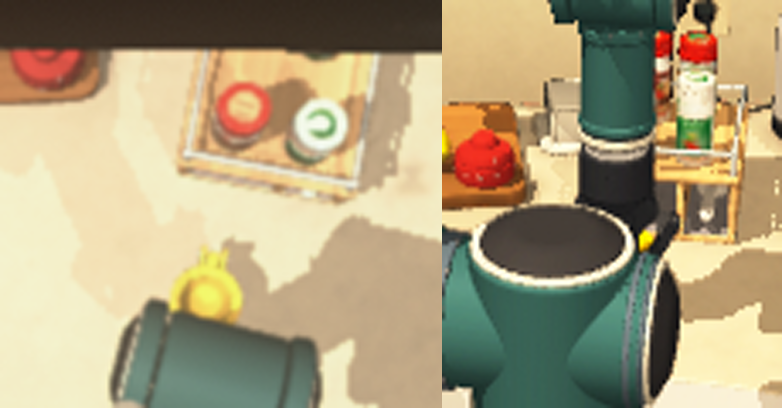

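The squeezer hangs level. In the top crop the cup is at (207,297) and the lugs at (213,253). I'll check its lateral alignment in the rack frame.

```bash
python3 - <<'E'
from h import *
p,q=pickle.load(open("fit.pkl","rb"))
def unp(u,v,z):
    c=C["top"];R=cv2.Rodrigues(c["rvec"])[0];o=-R.T@c["tvec"].ravel();d=R.T@np.linalg.inv(c["intrinsics"])@np.array([u,v,1]);X=o+d*(z-o[2])/d[2]
    c,s=np.cos(q[2]),np.sin(q[2]);e=X[:2]-q[:2];return (np.r_[c*e[0]+s*e[1],-s*e[0]+c*e[1]]).round(4)
T=lambda x,y:(240+x/3.4-.5,150+y/3.4-.5)
print("cup",unp(*T(207,297),.06),"lug",unp(*T(213,253),.055))
for n,x,y,z in(("railL",187,155,.112),("railR",358,187,.112),("baseL",182,170,0),("baseR",349,200,0),("redcap",243,107,.19)):print(n,unp(*T(x,y),z))
# sub-pixel cup from yellow mask
im=bot.read_camera("top")["color"];hsv=cv2.cvtColor(im,cv2.COLOR_RGB2HSV);m=cv2.inRange(hsv,(18,120,60),(35,255,255))[222:242,285:320]
for r in range(0,20,2):
    k=np.where(m[r])[0]; 
    if len(k):print(r+222,unp(k.min()+285-.5,r+222,.06),unp(k.max()+285.5,r+222,.06))
E
```

```text
cup [-0.2109  0.0356] lug [-0.1703  0.0368]
railL [-0.0948  0.0765]
railR [-0.0961 -0.0748]
baseL [-0.0921  0.0771]
baseR [-0.0922 -0.0851]
redcap [-0.0602  0.0396]
224 [-0.173   0.0481] [-0.1686  0.0238]
226 [-0.1796  0.05  ] [-0.1752  0.0258]
228 [-0.1857  0.049 ] [-0.1813  0.0247]
230 [-0.1939  0.06  ] [-0.1868  0.0207]
232 [-0.2011  0.065 ] [-0.1918  0.0136]
234 [-0.2077  0.0669] [-0.1973  0.0095]
236 [-0.2143  0.0689] [-0.2028  0.0055]
238 [-0.2203  0.0678] [-0.2088  0.0044]
240 [-0.2269  0.0698] [-0.2149  0.0034]
```

```bash
python3 shift.py '[{"finger_gap": 0,"xyz": [-0.01,-0.0045,0]},{"finger_gap": 0,"xyz": [-0.02,0,0]},{"finger_gap": 0,"xyz": [-0.02,0,0]},{"finger_gap": 0},{"finger_gap": 0}]'; python3 w.py; python3 shift.py '[{"finger_gap": 0,"xyz": [-0.015,0,0]},{"finger_gap": 0,"xyz": [-0.02,0,0]},{"finger_gap": 0,"xyz": [-0.02,0,0]},{"finger_gap": 0,"xyz": [-0.015,0,0]},{"finger_gap": 0,"xyz": [-0.01,0,0]}]';  python3 w.py
```

```text
clock: 9.38
tool_pos: [0.4505, -0.0865, 0.0478]
tcp_rot: [0.001, 0.083, 0.997, -0.0]
force: [-0.3, 0.1, -2.9]
opening: 0.242
grasp_force: 78.8
clk 9.38 in squeezer [ 0.0096 -0.3091  0.0478] in rack [-0.2316  0.0321  0.0478] ytool yaw 1.404 F [-0.3  0.1 -2.9] open 0.242 grip 78.8 q6 [-0.24  0.08  2.23 -0.    0.83 -1.65]
clock: 9.8
tool_pos: [0.5285, -0.0997, 0.0473]
tcp_rot: [0.0, 0.083, 0.997, -0.0]
force: [1.0, 0.1, -2.3]
opening: 0.242
grasp_force: 78.7
clk 9.8 in squeezer [ 0.0887 -0.3103  0.0473] in rack [-0.1525  0.0321  0.0473] ytool yaw 1.404 F [ 1.   0.1 -2.3] open 0.242 grip 78.7 q6 [-0.23  0.22  2.07  0.    0.85 -1.64]
```

```bash
python3 shift.py '[{"finger_gap": 0,"xyz": [-0.002,0,0.005]},{"finger_gap": 0,"xyz": [0,0,0.004]},{"finger_gap": 0},{"finger_gap": 0}]'; python3 shift.py '[{"finger_gap": 0,"xyz": [0,0,0.002]},{"finger_gap": 0},{"finger_gap": 0}]'; python3 w.py
```

```text
clock: 10.13
tool_pos: [0.527, -0.0997, 0.0372]
tcp_rot: [-0.002, 0.084, 0.996, 0.0]
force: [-0.2, 0.7, -2.8]
opening: 0.238
grasp_force: 78.7
clock: 10.38
tool_pos: [0.5288, -0.1002, 0.0363]
tcp_rot: [-0.0, 0.084, 0.996, 0.0]
force: [0.2, 0.0, -1.9]
opening: 0.239
grasp_force: 78.7
clk 10.38 in squeezer [ 0.089  -0.3107  0.0363] in rack [-0.1521  0.0317  0.0363] ytool yaw 1.403 F [ 0.2  0.  -1.9] open 0.239 grip 78.7 q6 [-0.23  0.24  2.07  0.    0.83 -1.64]
```

```bash
python3 shift.py '[{"finger_gap": 0,"xyz": [-0.003,0,0.001]},{"finger_gap": 0,"xyz": [-0.002,0,0.0005]},{"finger_gap": 0},{"finger_gap": 0}]'; python3 w.py
```

```text
clock: 10.72
tool_pos: [0.5346, -0.1012, 0.035]
tcp_rot: [0.0, 0.084, 0.996, -0.0]
force: [0.4, -0.3, -1.9]
opening: 0.241
grasp_force: 78.8
clk 10.72 in squeezer [ 0.0949 -0.3108  0.035 ] in rack [-0.1462  0.0317  0.035 ] ytool yaw 1.403 F [ 0.4 -0.3 -1.9] open 0.241 grip 78.8 q6 [-0.23  0.25  2.06  0.    0.83 -1.64]
```

```bash
python3 shift.py '[{"finger_gap": 0.6},{"finger_gap": 0.6},{"finger_gap": 0.6},{"finger_gap": 0.6}]'; python3 shift.py '[{"finger_gap": 0.6,"xyz": [0,0,-0.01]},{"finger_gap": 0.6,"xyz": [0,0,-0.025]},{"finger_gap": 0.6,"xyz": [0,0,-0.035]},{"finger_gap": 0.8,"xyz": [0.02,0,-0.02]},{"finger_gap": 1,"xyz": [0.03,0,0],"rz": 0.06}]'; python3 w.py; python3 - <<'E'
from h import *
n=bot.read_camera("top")["color"][:,:,::-1][150:270,240:370];s=bot.read_camera("scene")["color"][:,:,::-1][165:285,250:350]
cv2.imwrite("pics/a4.png",np.hstack([cv2.resize(n,None,fx=3.4,fy=3.4,interpolation=2),cv2.resize(s,None,fx=3.4,fy=3.4,interpolation=2)]))
E
```

```text
clock: 11.05
tool_pos: [0.5346, -0.1012, 0.0352]
tcp_rot: [0.0, 0.084, 0.996, -0.0]
force: [-0.4, -0.4, 0.3]
opening: 0.6
grasp_force: 0.0
clock: 11.47
tool_pos: [0.4912, -0.0942, 0.1321]
tcp_rot: [0.007, 0.114, 0.993, -0.001]
force: [1.0, 0.7, 0.4]
opening: 0.855
grasp_force: 0.0
clk 11.47 in squeezer [ 0.051  -0.3106  0.1321] in rack [-0.1901  0.0313  0.1321] ytool yaw 1.343 F [1.  0.7 0.4] open 0.855 grip 0.0 q6 [-0.24  0.03  2.1   0.    1.   -1.58]
```

```bash
python3 shift.py '[{"finger_gap": 1,"xyz": [0.035,0,0]},{"finger_gap": 1,"xyz": [0.035,0,0]},{"finger_gap": 1,"xyz": [0.03,0,0]},{"finger_gap": 1,"rz": 0.1},{"finger_gap": 1,"rz": 0.12}]'; python3 shift.py '[{"finger_gap": 1,"rz": 0.12},{"finger_gap": 1,"rz": 0.12},{"finger_gap": 1,"rz": 0.12},{"finger_gap": 1,"rz": 0.12},{"finger_gap": 1,"rz": 0.12}]'; python3 shift.py '[{"finger_gap": 1,"rz": 0.12},{"finger_gap": 1,"rz": 0.12},{"finger_gap": 1,"rz": 0.12},{"finger_gap": 1,"rz": 0.12},{"finger_gap": 1,"rz": 0.12}]'; python3 shift.py '[{"finger_gap": 1,"rz": 0.091},{"finger_gap": 1},{"finger_gap": 1}]'; python3 w.py; python3 - <<'E'
from h import *
n=bot.read_camera("top")["color"][:,:,::-1][150:270,240:370];s=bot.read_camera("scene")["color"][:,:,::-1][165:285,250:350]
cv2.imwrite("pics/a5.png",np.hstack([cv2.resize(n,None,fx=3.4,fy=3.4,interpolation=2),cv2.resize(s,None,fx=3.4,fy=3.4,interpolation=2)]))
E
```

```text
clock: 11.98
tool_pos: [0.3857, -0.0697, 0.1247]
tcp_rot: [-0.0, 0.224, 0.975, 0.0]
force: [-0.1, 0.5, 0.7]
opening: 0.996
grasp_force: 0.0
clock: 12.4
tool_pos: [0.3879, -0.0702, 0.1253]
tcp_rot: [0.0, 0.503, 0.865, 0.0]
force: [-0.3, 0.4, 0.2]
opening: 1.0
grasp_force: 0.0
clock: 12.82
tool_pos: [0.3879, -0.0702, 0.1253]
tcp_rot: [0.0, 0.736, 0.677, 0.0]
force: [0.2, 0.0, 0.9]
opening: 1.001
grasp_force: 0.0
clock: 13.07
tool_pos: [0.3878, -0.0702, 0.1252]
tcp_rot: [0.0, 0.763, 0.646, 0.0]
force: [-0.6, -0.3, 0.0]
opening: 1.0
grasp_force: 0.0
clk 13.07 in squeezer [-0.0549 -0.3026  0.1252] in rack [-0.2961  0.0377  0.1252] ytool yaw -0.165 F [-0.6 -0.3  0. ] open 1.0 grip 0.0 q6 [-0.24 -0.17  2.3  -0.    1.01 -0.08]
```

View pics/a5.png

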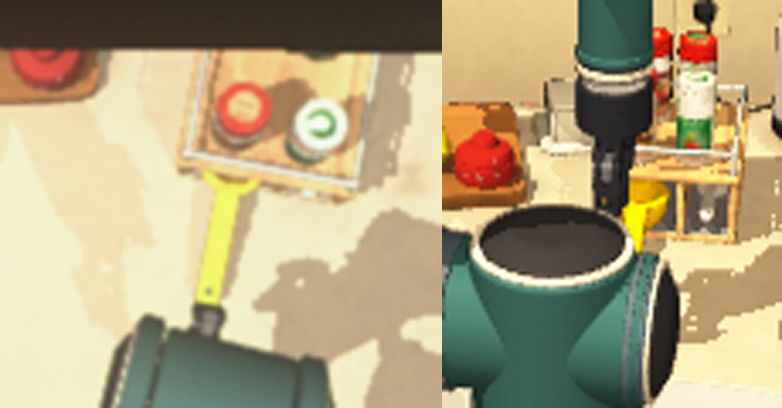

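The squeezer is lined up in the bay mouth, still shut, with its tail at crop (207,305). Next I'll lower the open finger behind the tail and push.

```bash
python3 shift.py '[{"finger_gap": 1,"xyz": [-0.006,0,0.03]},{"finger_gap": 1,"xyz": [0,0,0.035]},{"finger_gap": 1,"xyz": [0,0,0.025]},{"finger_gap": 1,"xyz": [0,0,0.012]},{"finger_gap": 1}]'; python3 w.py; python3 shift.py '[{"finger_gap": 1,"xyz": [0,0,0.002]},{"finger_gap": 1}]'; python3 shift.py '[{"finger_gap": 1,"xyz": [0,0,0.002]},{"finger_gap": 1}]'; python3 w.py
```

```text
clock: 13.58
tool_pos: [0.3833, -0.0753, 0.0199]
tcp_rot: [-0.003, 0.763, 0.646, -0.002]
force: [-0.8, 0.4, 0.7]
opening: 1.002
grasp_force: 0.0
clk 13.58 in squeezer [-0.0586 -0.3083  0.0199] in rack [-0.2997  0.032   0.0199] ytool yaw -0.167 F [-0.8  0.4  0.7] open 1.002 grip 0.0 q6 [-0.26  0.01  2.38 -0.    0.76 -0.09]
clock: 13.75
tool_pos: [0.3873, -0.0763, 0.0215]
tcp_rot: [0.001, 0.764, 0.646, 0.0]
force: [-0.1, 0.2, 0.7]
opening: 1.005
grasp_force: 0.0
clock: 13.92
tool_pos: [0.3877, -0.0763, 0.0199]
tcp_rot: [0.001, 0.764, 0.645, 0.001]
force: [0.1, -0.3, 0.3]
opening: 0.998
grasp_force: 0.0
clk 13.92 in squeezer [-0.0541 -0.3087  0.0199] in rack [-0.2953  0.0316  0.0199] ytool yaw -0.168 F [ 0.1 -0.3  0.3] open 0.998 grip 0.0 q6 [-0.26  0.01  2.37 -0.    0.75 -0.09]
```

```bash
python3 shift.py '[{"finger_gap": 1,"xyz": [0,0.008,0]},{"finger_gap": 1,"xyz": [0,0.008,0]},{"finger_gap": 1,"xyz": [0,0.007,0]},{"finger_gap": 1,"xyz": [0,0.006,0]},{"finger_gap": 1,"xyz": [0,0.006,0]}]'; python3 shift.py '[{"finger_gap": 1,"xyz": [0,0.006,0]},{"finger_gap": 1,"xyz": [0,0.006,0]},{"finger_gap": 1,"xyz": [0,0.006,0]},{"finger_gap": 1}]'; python3 w.py; python3 - <<'E'
from h import *
n=bot.read_camera("top")["color"][:,:,::-1][150:270,240:370];s=bot.read_camera("scene")["color"][:,:,::-1][165:285,250:350]
cv2.imwrite("pics/a6.png",np.hstack([cv2.resize(n,None,fx=3.4,fy=3.4,interpolation=2),cv2.resize(s,None,fx=3.4,fy=3.4,interpolation=2)]))
E
```

```text
clock: 14.33
tool_pos: [0.4209, -0.0819, 0.019]
tcp_rot: [-0.001, 0.764, 0.645, -0.001]
force: [-7.3, 0.7, 7.9]
opening: 0.999
grasp_force: 4.8
clock: 14.67
tool_pos: [0.4398, -0.0851, 0.0192]
tcp_rot: [-0.0, 0.764, 0.645, -0.0]
force: [-2.2, 0.7, 2.1]
opening: 1.0
grasp_force: 1.7
clk 14.67 in squeezer [-0.0012 -0.3094  0.0192] in rack [-0.2424  0.0317  0.0192] ytool yaw -0.168 F [-2.2  0.7  2.1] open 1.0 grip 1.7 q6 [-0.25  0.11  2.27 -0.    0.76 -0.08]
```

View pics/a6.png

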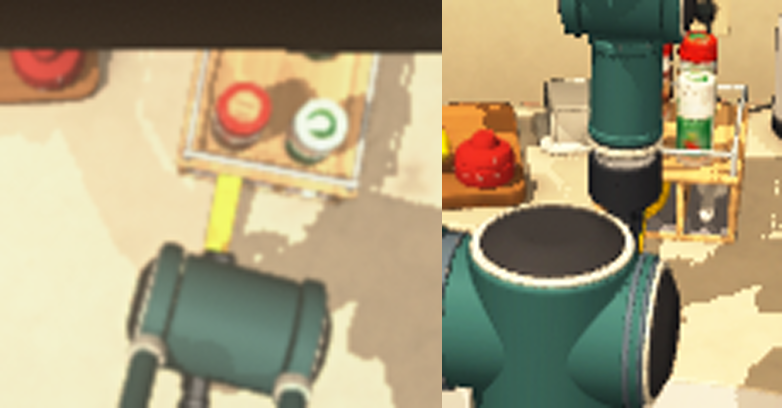

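It is sliding straight at about 2–7 N. I'll keep going.

```bash
python3 shift.py '[{"finger_gap": 1,"xyz": [0,0.007,0]},{"finger_gap": 1,"xyz": [0,0.007,0]},{"finger_gap": 1,"xyz": [0,0.007,0]},{"finger_gap": 1,"xyz": [0,0.007,0]},{"finger_gap": 1}]'; python3 w.py; python3 shift.py '[{"finger_gap": 1,"xyz": [0,0.007,0]},{"finger_gap": 1,"xyz": [0,0.007,0]},{"finger_gap": 1,"xyz": [0,0.007,0]},{"finger_gap": 1,"xyz": [0,0.007,0]},{"finger_gap": 1}]'; python3 w.py;
```

```text
clock: 15.18
tool_pos: [0.4689, -0.0901, 0.0193]
tcp_rot: [0.001, 0.764, 0.645, 0.001]
force: [0.9, 0.7, 0.9]
opening: 1.003
grasp_force: 0.0
clk 15.18 in squeezer [ 0.0283 -0.3099  0.0193] in rack [-0.2128  0.0316  0.0193] ytool yaw -0.168 F [0.9 0.7 0.9] open 1.003 grip 0.0 q6 [-0.24  0.16  2.21  0.    0.77 -0.07]
clock: 15.6
tool_pos: [0.4956, -0.0946, 0.0192]
tcp_rot: [0.0, 0.764, 0.645, 0.0]
force: [-0.3, -0.2, -0.5]
opening: 1.0
grasp_force: 0.3
clk 15.6 in squeezer [ 0.0553 -0.3103  0.0192] in rack [-0.1858  0.0316  0.0192] ytool yaw -0.168 F [-0.3 -0.2 -0.5] open 1.0 grip 0.3 q6 [-0.24  0.21  2.15  0.    0.78 -0.07]
```

```bash
python3 shift.py '[{"finger_gap": 1,"xyz": [0,0.006,0]},{"finger_gap": 1,"xyz": [0,0.004,0]},{"finger_gap": 1}]'; python3 w.py; python3 - <<'E'
from h import *
n=bot.read_camera("top")["color"][:,:,::-1][150:270,240:370];s=bot.read_camera("scene")["color"][:,:,::-1][165:285,250:350]
cv2.imwrite("pics/a7.png",np.hstack([cv2.resize(n,None,fx=3.4,fy=3.4,interpolation=2),cv2.resize(s,None,fx=3.4,fy=3.4,interpolation=2)]))
E
```

```text
clock: 15.85
tool_pos: [0.5026, -0.0957, 0.0187]
tcp_rot: [-0.001, 0.764, 0.645, -0.001]
force: [-6.1, 0.8, 4.6]
opening: 0.999
grasp_force: 3.5
clk 15.85 in squeezer [ 0.0624 -0.3103  0.0187] in rack [-0.1787  0.0318  0.0187] ytool yaw -0.168 F [-6.1  0.8  4.6] open 0.999 grip 3.5 q6 [-0.24  0.22  2.13 -0.    0.79 -0.07]
```

View pics/a7.png

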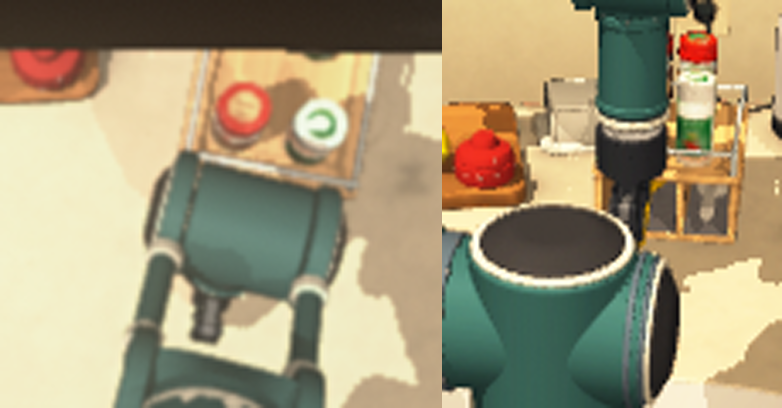

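The handle is still being pushed at 6 N, and the wrist now hides it from above. I'll creep to the back stop and watch the force.

```bash
python3 shift.py '[{"finger_gap": 1,"xyz": [0,0.005,0]},{"finger_gap": 1,"xyz": [0,0.004,0]},{"finger_gap": 1}]'; python3 shift.py '[{"finger_gap": 1,"xyz": [0,0.004,0]},{"finger_gap": 1}]'; python3 shift.py '[{"finger_gap": 1,"xyz": [0,0.003,0]},{"finger_gap": 1}]'; python3 w.py
```

```text
clock: 16.2
tool_pos: [0.5064, -0.0959, 0.0161]
tcp_rot: [-0.005, 0.764, 0.645, -0.004]
force: [-12.0, 2.9, -2.0]
opening: 0.999
grasp_force: 0.9
clock: 16.37
tool_pos: [0.5064, -0.0957, 0.0143]
tcp_rot: [-0.009, 0.764, 0.645, -0.006]
force: [-18.4, 2.8, -0.8]
opening: 0.997
grasp_force: 1.6
clock: 16.53
tool_pos: [0.5063, -0.0954, 0.0132]
tcp_rot: [-0.011, 0.764, 0.645, -0.008]
force: [-24.0, 4.3, 0.3]
opening: 1.001
grasp_force: 1.9
clk 16.53 in squeezer [ 0.0661 -0.3095  0.0132] in rack [-0.1751  0.0326  0.0132] ytool yaw -0.168 F [-24.    4.3   0.3] open 1.001 grip 1.9 q6 [-0.23  0.25  2.11 -0.    0.81 -0.07]
```

```bash
python3 - <<'E'
from h import *
s=bot.sense();print(s["force"].round(1),s["wrist_torque"].round(2),s["tool_pos"])
E
python3 shift.py '[{"finger_gap": 1,"xyz": [0,-0.006,0]},{"finger_gap": 1,"xyz": [0,-0.006,-0.003]},{"finger_gap": 1,"xyz": [0,-0.004,0]},{"finger_gap": 1}]'; python3 w.py;python3 - <<'E'
from h import *
s=bot.sense();print(s["force"].round(1),s["wrist_torque"].round(2),s["tool_pos"])
E
python3 shift.py '[{"finger_gap": 1,"xyz": [0,-0.03,0]},{"finger_gap": 1,"xyz": [0,-0.04,0]},{"finger_gap": 1,"xyz": [0,-0.04,0]},{"finger_gap": 1,"xyz": [0,-0.01,0]}]'; python3 - <<'E'
from h import *
n=bot.read_camera("top")["color"][:,:,::-1][150:270,240:370];s=bot.read_camera("scene")["color"][:,:,::-1][165:285,250:350]
cv2.imwrite("pics/a8.png",np.hstack([cv2.resize(n,None,fx=3.4,fy=3.4,interpolation=2),cv2.resize(s,None,fx=3.4,fy=3.4,interpolation=2)]))
E
```

```text
[-24.    4.3   0.3] [ 0.5   2.44 -0.06] [ 0.50630811 -0.09543523  0.01324277]
clock: 16.87
tool_pos: [0.5047, -0.0962, 0.0227]
tcp_rot: [0.001, 0.764, 0.645, 0.001]
force: [-0.3, 0.3, -0.5]
opening: 0.999
grasp_force: 0.0
clk 16.87 in squeezer [ 0.0646 -0.3105  0.0227] in rack [-0.1766  0.0316  0.0227] ytool yaw -0.168 F [-0.3  0.3 -0.5] open 0.999 grip 0.0 q6 [-0.24  0.22  2.13  0.    0.79 -0.07]
[-0.3  0.3 -0.5] [-0.03  0.02  0.  ] [ 0.50468279 -0.09619277  0.02270787]
clock: 17.2
tool_pos: [0.3793, -0.0744, 0.0205]
tcp_rot: [-0.003, 0.764, 0.645, -0.002]
force: [-0.7, -0.4, -1.3]
opening: 0.997
grasp_force: 0.0
```

View pics/a8.png

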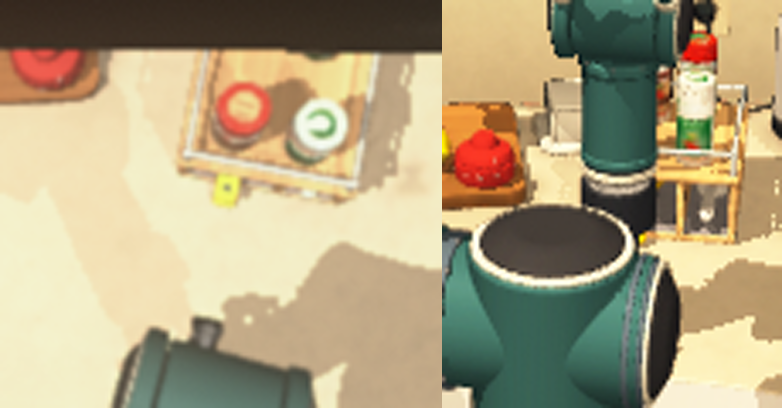

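The tail is at crop (225,205), so it is not yet flush: something other than the squeezer blocked the gripper. I'll work out numbers from the saved images without viewing any more pictures.

```bash
cat > tail.py <<'E'
from h import *
p,q=pickle.load(open("fit.pkl","rb"))
def unp(u,v,z):
    c=C["top"];R=cv2.Rodrigues(c["rvec"])[0];o=-R.T@c["tvec"].ravel();d=R.T@np.linalg.inv(c["intrinsics"])@np.array([u,v,1]);X=o+d*(z-o[2])/d[2]
    c,s=np.cos(q[2]),np.sin(q[2]);e=X[:2]-q[:2];return (np.r_[c*e[0]+s*e[1],-s*e[0]+c*e[1]]).round(4)
def tail(im):
    m=cv2.inRange(cv2.cvtColor(im,cv2.COLOR_RGB2HSV),(22,130,150),(35,255,255));m[:195]=0;m[270:]=0;m[:,:285]=0;m[:,325:]=0
    v,u=np.where(m>0)
    if len(v)==0:return None
    P=np.array([unp(a,b,.02) for a,b in zip(u,v)]);return len(v),"x range",P.min(0),P.max(0)
if __name__=="__main__":
    print(tail(bot.read_camera("top")["color"]))
    for f,n in(("a6",(216,250)),("a8",(225,206))):print(f,unp(240+n[0]/3.4-.5,150+n[1]/3.4-.5,.015))
E
python3 tail.py; python3 w.py
```

```text
(53, 'x range', array([-0.119 ,  0.0213]), array([-0.0924,  0.0439]))
a6 [-0.1634  0.0326]
a8 [-0.1209  0.0314]
clk 17.35 in squeezer [-0.0553 -0.3087  0.0227] in rack [-0.2964  0.0316  0.0227] ytool yaw -0.168 F [ 0.4 -0.4  0.1] open 1.004 grip 0.0 q6 [-0.26  0.    2.38  0.    0.76 -0.09]
```

```bash
cat >> w.py <<'E'
print("M",s["wrist_torque"].round(2))
E
python3 shift.py '[{"finger_gap": 1,"xyz": [0,0.02,0]},{"finger_gap": 1,"xyz": [0,0.035,0.006]},{"finger_gap": 1,"xyz": [0,0.035,0.006]},{"finger_gap": 1,"xyz": [0,0.02,0]},{"finger_gap": 1}]' >/dev/null; python3 w.py; for i in 1; do :; done; python3 shift.py '[{"finger_gap": 1,"xyz": [0,0.003,0]},{"finger_gap": 1}]' >/dev/null; python3 w.py; python3 shift.py '[{"finger_gap": 1,"xyz": [0,0.003,0]},{"finger_gap": 1}]'>/dev/null; python3 w.py; python3 shift.py '[{"finger_gap": 1,"xyz": [0,0.003,0]},{"finger_gap": 1}]'>/dev/null; python3 w.py
```

```text
clk 17.77 in squeezer [ 0.0632 -0.3108  0.012 ] in rack [-0.1779  0.0312  0.012 ] ytool yaw -0.168 F [-0.1  0.5  1.4] open 0.999 grip 0.0 q6 [-0.24  0.23  2.14  0.    0.76 -0.07]
M [-0.05 -0.01  0.01]
clk 17.93 in squeezer [ 0.0584 -0.3104  0.0102] in rack [-0.1827  0.0316  0.0102] ytool yaw -0.168 F [-0.1  0.4  0.9] open 0.999 grip 0.0 q6 [-0.24  0.23  2.15  0.    0.76 -0.07]
M [0.03 0.03 0.  ]
clk 18.1 in squeezer [ 0.0596 -0.3103  0.01  ] in rack [-0.1815  0.0317  0.01  ] ytool yaw -0.168 F [ 0.1  0.3 -0.5] open 1.002 grip 0.0 q6 [-0.24  0.23  2.15 -0.    0.76 -0.07]
M [-0.05 -0.01 -0.01]
clk 18.27 in squeezer [ 0.0628 -0.3104  0.0101] in rack [-0.1783  0.0317  0.0101] ytool yaw -0.168 F [ 1.4 -0.1  1.1] open 0.998 grip 0.0 q6 [-0.24  0.24  2.14 -0.    0.77 -0.07]
M [ 0.05  0.01 -0.01]
```

```bash
for i in 1; do :; done; python3 shift.py '[{"finger_gap": 1,"xyz": [0,0.003,0]},{"finger_gap": 1}]' >/dev/null; python3 w.py; python3 shift.py '[{"finger_gap": 1,"xyz": [0,0.002,0]},{"finger_gap": 1}]'>/dev/null; python3 w.py; python3 shift.py '[{"finger_gap": 1,"xyz": [0,0.002,0]},{"finger_gap": 1}]'>/dev/null; python3 w.py;  python3 shift.py '[{"finger_gap": 1,"xyz": [0,0.002,0]},{"finger_gap": 1}]'>/dev/null; python3 w.py
```

```text
clk 18.43 in squeezer [ 0.0659 -0.3104  0.0101] in rack [-0.1752  0.0317  0.0101] ytool yaw -0.168 F [0.8 0.9 0.1] open 1.001 grip 0.3 q6 [-0.24  0.24  2.13 -0.    0.77 -0.07]
M [ 0.04  0.1  -0.01]
clk 18.6 in squeezer [ 0.0665 -0.3104  0.0099] in rack [-0.1746  0.0317  0.0099] ytool yaw -0.168 F [-6.   1.1  6.2] open 1.002 grip 3.3 q6 [-0.24  0.24  2.13 -0.    0.77 -0.07]
M [ 0.09  0.51 -0.01]
clk 18.77 in squeezer [ 0.0667 -0.3104  0.0098] in rack [-0.1745  0.0317  0.0098] ytool yaw -0.168 F [-10.2   1.1  11.5] open 1.001 grip 7.0 q6 [-0.24  0.25  2.13 -0.    0.78 -0.07]
M [ 0.12  1.06 -0.02]
clk 18.93 in squeezer [ 0.0667 -0.3103  0.0096] in rack [-0.1744  0.0318  0.0096] ytool yaw -0.168 F [-17.5   2.5  17.8] open 0.997 grip 11.5 q6 [-0.24  0.25  2.12 -0.    0.78 -0.07]
M [ 0.15  1.49 -0.07]
```

The 45° contact force and the earlier look of the handle suggest the handle end has a step. With the tail hanging at worktop level, that step would catch on the 8 mm floor board. I'll keep light pressure on the tail and lift it by friction, so it rides up onto the board.

```bash
python3 shift.py '[{"finger_gap": 1,"xyz": [0,0,-0.002]},{"finger_gap": 1,"xyz": [0,0,-0.002]},{"finger_gap": 1}]'>/dev/null; python3 w.py; python3 shift.py '[{"finger_gap": 1,"xyz": [0,0,-0.002]},{"finger_gap": 1,"xyz": [0,0,-0.002]},{"finger_gap": 1}]'>/dev/null; python3 w.py;  python3 shift.py '[{"finger_gap": 1,"xyz": [0,0,-0.002]},{"finger_gap": 1,"xyz": [0,0,-0.002]},{"finger_gap": 1}]'>/dev/null; python3 w.py
```

```text
clk 19.18 in squeezer [ 0.0669 -0.3101  0.0122] in rack [-0.1742  0.032   0.0122] ytool yaw -0.168 F [-8.4  2.1  0.6] open 0.998 grip 0.0 q6 [-0.24  0.24  2.12 -0.    0.78 -0.07]
M [ 0.2   0.74 -0.05]
clk 19.43 in squeezer [ 0.0664 -0.3101  0.0158] in rack [-0.1748  0.032   0.0158] ytool yaw -0.168 F [-10.4   2.3   2.5] open 1.001 grip 0.0 q6 [-0.24  0.24  2.12 -0.    0.79 -0.07]
M [ 0.12  0.87 -0.1 ]
clk 19.68 in squeezer [ 0.0658 -0.3101  0.0195] in rack [-0.1753  0.032   0.0195] ytool yaw -0.168 F [-10.2   1.3   2.1] open 1.0 grip 0.0 q6 [-0.24  0.23  2.12 -0.    0.8  -0.07]
M [ 0.14  0.97 -0.13]
```

```bash
python3 shift.py '[{"finger_gap": 1,"xyz": [0,-0.02,0]},{"finger_gap": 1,"xyz": [0,-0.04,0]},{"finger_gap": 1,"xyz": [0,-0.04,0]},{"finger_gap": 1,"xyz": [0,-0.01,-0.03]},{"finger_gap": 1,"xyz": [0,0,-0.03]}]'>/dev/null; python3 shift.py '[{"finger_gap": 1,"xyz": [0.035,0,-0.03]},{"finger_gap": 1,"xyz": [0.04,0,0]},{"finger_gap": 1,"xyz": [0.04,0,0]},{"finger_gap": 1,"xyz": [0.04,0,0]},{"finger_gap": 1,"xyz": [0.04,0,0]}]'>/dev/null; python3 w.py; cat > look.py <<'E'
from tail import *
print(tail(bot.read_camera("top")["color"]))
im=bot.read_camera("scene")["color"];m=cv2.inRange(cv2.cvtColor(im,cv2.COLOR_RGB2HSV),(23,190,120),(34,255,255))
m[:205]=0;m[250:]=0;m[:,:292]=0;m[:,335:]=0
for r in range(205,250):
    k=np.where(m[r])[0]
    if len(k):print(r,k.min(),k.max(),len(k))
rk=lambda x,y,z:proj("scene",place(q,(x,y,z)))[0].round(1)
print("tail top z0",rk(-.121,.0315,.0095),"bot",rk(-.121,.0315,.0005),"on board bot",rk(-.121,.0315,.0085),"lever end top",rk(-.117,.0315,.027),"if 10 up",rk(-.117,.0315,.037),"edges y",rk(-.121,.0205,.01),rk(-.121,.0425,.01))
E
python3 look.py
```

```text
clk 20.52 in squeezer [-0.0352 -0.1154  0.1098] in rack [-0.2792  0.2252  0.1098] ytool yaw -0.169 F [ 1.4 -0.2 -1. ] open 0.998 grip 0.0 q6 [ 0.2  -0.03  2.21 -0.    0.96  0.36]
M [-0.03 -0.05 -0.05]
(12, 'x range', array([-0.0999,  0.0287]), array([-0.0924,  0.0419]))
223 306 308 3
224 306 310 4
225 305 310 5
226 305 309 5
227 305 310 6
228 309 309 1
229 309 309 1
230 304 309 6
232 309 309 1
233 307 307 1
tail top z0 [306.2 235.2] bot [306.2 237.3] on board bot [306.2 235.5] lever end top [306.3 230.7] if 10 up [306.4 228.3] edges y [309.1 235.3] [303.3 235. ]
```

```bash
python3 - <<'E'
from tail import *
h=bot.read_camera("scene")["color"];t=bot.read_camera("top")["color"]
print("scene col307");print([(r,*h[r,307].tolist()) for r in range(218,241)])
rk=lambda n,x,y,z:proj(n,place(q,(x,y,z)))[0].round(1)
print("levertop/tail top/bot home",rk("scene",-.099,.0315,.035),rk("scene",-.103,.0315,.0175),rk("scene",-.103,.0315,.0085),"board front",rk("scene",-.095,.0315,.008),rk("scene",-.095,.0315,0))
print("top proj tail -.121,-.103, front edge deck/base",rk("top",-.121,.0315,.01),rk("top",-.103,.0315,.0175),rk("top",-.095,.0315,.084),rk("top",-.095,.0315,0))
for c in(304,306,308):print("top col",c,[(r,*t[r,c].tolist()) for r in range(198,213)])
E
```

```text
scene col307
[(218, 195, 137, 0), (219, 200, 142, 0), (220, 202, 143, 0), (221, 204, 145, 0), (222, 206, 145, 0), (223, 237, 181, 0), (224, 238, 181, 0), (225, 233, 175, 0), (226, 253, 247, 0), (227, 222, 176, 0), (228, 101, 82, 57), (229, 224, 162, 0), (230, 249, 204, 0), (231, 227, 165, 0), (232, 198, 139, 0), (233, 191, 143, 0), (234, 81, 78, 55), (235, 57, 64, 64), (236, 63, 70, 72), (237, 53, 67, 65), (238, 39, 56, 52), (239, 35, 58, 52), (240, 33, 59, 51)]
levertop/tail top/bot home [306.9 226.6] [306.7 231.1] [306.7 233.2] board front [306.9 232.3] [306.8 234.1]
top proj tail -.121,-.103, front edge deck/base [305.5 210.3] [306.6 204.5] [308.7 199.2] [306.7 202.8]
top col 304 [(198, 240, 219, 158), (199, 242, 215, 145), (200, 237, 204, 133), (201, 223, 212, 107), (202, 231, 229, 98), (203, 227, 196, 85), (204, 223, 175, 80), (205, 224, 176, 80), (206, 230, 183, 81), (207, 230, 183, 82), (208, 221, 173, 77), (209, 222, 175, 87), (210, 196, 163, 111), (211, 195, 169, 133), (212, 198, 173, 138)]
top col 306 [(198, 231, 211, 164), (199, 239, 212, 144), (200, 238, 217, 141), (201, 226, 220, 111), (202, 235, 238, 100), (203, 217, 194, 89), (204, 154, 128, 85), (205, 148, 122, 85), (206, 210, 166, 84), (207, 229, 183, 82), (208, 226, 179, 80), (209, 226, 179, 82), (210, 207, 167, 98), (211, 196, 167, 128), (212, 196, 170, 136)]
top col 308 [(198, 231, 217, 175), (199, 239, 216, 150), (200, 240, 216, 143), (201, 231, 201, 117), (202, 233, 204, 93), (203, 231, 189, 84), (204, 224, 176, 83), (205, 225, 177, 83), (206, 232, 186, 83), (207, 231, 186, 83), (208, 224, 177, 82), (209, 210, 166, 87), (210, 202, 167, 108), (211, 197, 169, 130), (212, 195, 170, 135)]
```

The lever is still shut and the tail still rests at worktop level, at about x = -0.12. I'd been touching only its top edge. I'll go in lower, press on the end face and then lift.

```bash
python3 shift.py '[{"finger_gap": 1,"xyz": [-0.04,0,0]},{"finger_gap": 1,"xyz": [-0.04,0,0]},{"finger_gap": 1,"xyz": [-0.04,0,0]},{"finger_gap": 1,"xyz": [-0.04,0,0.03]},{"finger_gap": 1,"xyz": [-0.033,0,0.03]}]'>/dev/null; python3 shift.py '[{"finger_gap": 1,"xyz": [0,0.02,0.03]},{"finger_gap": 1,"xyz": [0,0.03,0.01]},{"finger_gap": 1,"xyz": [0,0.02,0]},{"finger_gap": 1,"xyz": [0,0.01,0]},{"finger_gap": 1}]'>/dev/null; python3 w.py; python3 shift.py '[{"finger_gap": 1,"xyz": [0,0.005,0.002]},{"finger_gap": 1,"xyz": [0,0,0.001]},{"finger_gap": 1},{"finger_gap": 1}]'>/dev/null; python3 w.py
```

```text
clk 21.55 in squeezer [ 0.044  -0.3043  0.0164] in rack [-0.1972  0.0375  0.0164] ytool yaw -0.17 F [ 0.5 -0.5  0.2] open 1.002 grip 0.0 q6 [-0.23  0.19  2.18 -0.    0.77 -0.06]
M [ 0.03 -0.03  0.  ]
clk 21.88 in squeezer [ 0.0457 -0.3025  0.013 ] in rack [-0.1956  0.0393  0.013 ] ytool yaw -0.168 F [-0.   0.7  0.2] open 0.997 grip 0.0 q6 [-0.22  0.2   2.17 -0.    0.77 -0.06]
M [ 0.02 -0.02 -0.04]
```

```bash
python3 shift.py '[{"finger_gap": 1,"xyz": [-0.0075,0,0.004]},{"finger_gap": 1,"xyz": [0,0,0.003]},{"finger_gap": 1},{"finger_gap": 1}]'>/dev/null; python3 w.py; python3 shift.py '[{"finger_gap": 1,"xyz": [0,0.008,0]},{"finger_gap": 1,"xyz": [0,0.005,0]},{"finger_gap": 1,"xyz": [0,0.004,0]},{"finger_gap": 1}]'>/dev/null; python3 w.py; python3 shift.py '[{"finger_gap": 1,"xyz": [0,0.003,0]},{"finger_gap": 1}]'>/dev/null; python3 w.py; python3 shift.py '[{"finger_gap": 1,"xyz": [0,0.003,0]},{"finger_gap": 1}]'>/dev/null; python3 w.py
```

```text
clk 22.22 in squeezer [ 0.0461 -0.3102  0.0056] in rack [-0.195   0.0316  0.0056] ytool yaw -0.168 F [-0.3  0.3  0.6] open 0.996 grip 0.0 q6 [-0.24  0.22  2.18  0.    0.75 -0.07]
M [0.01 0.01 0.02]
clk 22.55 in squeezer [ 0.0651 -0.3104  0.0063] in rack [-0.176   0.0317  0.0063] ytool yaw -0.168 F [ 0.3 -0.3 -0.8] open 1.003 grip 0.0 q6 [-0.24  0.25  2.14 -0.    0.76 -0.07]
M [ 0.02 -0.03 -0.  ]
clk 22.72 in squeezer [ 0.0659 -0.3103  0.0059] in rack [-0.1752  0.0317  0.0059] ytool yaw -0.168 F [-3.9  0.8  4.6] open 0.996 grip 2.7 q6 [-0.24  0.25  2.13 -0.    0.76 -0.07]
M [ 0.04  0.35 -0.04]
clk 22.88 in squeezer [ 0.0666 -0.3103  0.0056] in rack [-0.1745  0.0318  0.0056] ytool yaw -0.168 F [-10.1   1.8  12.8] open 1.0 grip 7.5 q6 [-0.24  0.25  2.13 -0.    0.77 -0.07]
M [ 0.15  0.94 -0.04]
```

```bash
for i in 1; do :; done; python3 shift.py '[{"finger_gap": 1,"xyz": [0,0.001,-0.0015]},{"finger_gap": 1}]'>/dev/null; python3 w.py; python3 shift.py '[{"finger_gap": 1,"xyz": [0,0.001,-0.0015]},{"finger_gap": 1}]'>/dev/null; python3 w.py; python3 shift.py '[{"finger_gap": 1,"xyz": [0,0.001,-0.0015]},{"finger_gap": 1}]'>/dev/null; python3 w.py; python3 shift.py '[{"finger_gap": 1,"xyz": [0,0.001,-0.0015]},{"finger_gap": 1}]'>/dev/null; python3 w.py
```

```text
clk 23.05 in squeezer [ 0.0678 -0.3103  0.0067] in rack [-0.1734  0.0318  0.0067] ytool yaw -0.168 F [-7.1  1.2  2.8] open 1.0 grip 1.6 q6 [-0.24  0.25  2.13 -0.    0.77 -0.07]
M [ 0.03  0.54 -0.08]
clk 23.22 in squeezer [ 0.0676 -0.3102  0.0073] in rack [-0.1735  0.0319  0.0073] ytool yaw -0.168 F [-7.7  1.1  1.5] open 0.997 grip 0.1 q6 [-0.24  0.25  2.12 -0.    0.77 -0.07]
M [ 0.09  0.66 -0.06]
clk 23.38 in squeezer [ 0.0674 -0.3101  0.0082] in rack [-0.1737  0.032   0.0082] ytool yaw -0.168 F [-10.6   1.6   0.4] open 1.001 grip 0.0 q6 [-0.24  0.25  2.12 -0.    0.78 -0.07]
M [ 0.11  0.82 -0.14]
clk 23.55 in squeezer [ 0.0672 -0.3101  0.0092] in rack [-0.174   0.032   0.0092] ytool yaw -0.168 F [-11.6   1.7   0.5] open 1.002 grip 0.0 q6 [-0.24  0.25  2.12 -0.    0.78 -0.07]
M [ 0.15  0.99 -0.12]
```

```bash
python3 shift.py '[{"finger_gap": 1,"xyz": [0,-0.02,0]},{"finger_gap": 1,"xyz": [0,-0.04,0]},{"finger_gap": 1,"xyz": [0,-0.04,0]},{"finger_gap": 1,"xyz": [0,-0.01,-0.03]},{"finger_gap": 1,"xyz": [0,0,-0.03]}]'>/dev/null; python3 shift.py '[{"finger_gap": 1,"xyz": [0.035,0,-0.03]},{"finger_gap": 1,"xyz": [0.04,0,0]},{"finger_gap": 1,"xyz": [0.04,0,0]},{"finger_gap": 1,"xyz": [0.04,0,0]},{"finger_gap": 1,"xyz": [0.04,0,0]}]'>/dev/null; python3 - <<'E'
from tail import *
h=bot.read_camera("scene")["color"];t=bot.read_camera("top")["color"]
print("scene cols 299..317: per row R with * if B<40")
for r in range(212,240):print(r," ".join(f"{h[r,c,0]:3d}{'*' if h[r,c,2]<40 else ' '}" for c in range(299,318)))
print("top cols 298..316: R,  * if B<100 and R>140")
for r in range(197,213):print(r," ".join(f"{t[r,c,0]:3d}{'*' if t[r,c,2]<100 and t[r,c,0]>140 else ' '}" for c in range(298,317)))
rk=lambda n,x,y,z:proj(n,place(q,(x,y,z)))[0].round(1).tolist()
print("deck bottom edge",rk("scene",-.095,.0315,.074),"divider/left wall",rk("scene",-.095,-.0105,.04),rk("scene",-.095,.0735,.04))
for xt in(-.121,-.103):
  for base,a in((0,0),(.008,0),(.008,.1),(.008,.2)):
    T=tip(a);print(xt,base,a,"lever end top scene/top",rk("scene",xt+.14+T[0],.0315,T[2]+.0045+base),rk("top",xt+.14+T[0],.0315,T[2]+.0045+base),"bot",rk("scene",xt+.14+T[0],.0315,T[2]-.0045+base),"tail top,bot",rk("scene",xt,.0315,.0095+base),rk("scene",xt,.0315,.0005+base))
E
```

```text
scene cols 299..317: per row R with * if B<40
212 148  147  244  242  242  197  202  221  221  209  190  177  189  183  250  249  249  250  251 
213 173  174  193  201  206  189  188  194  195  252  193  252  251  250  244  244  244  245  245 
214 247  249  250  252  252  251  251  252  252  254  252  253  253  252  250  191  193  194  195 
215 252  253  254  254  254  254  254  254  254  254  215  253  238  251  250  246  247  250  250 
216 237  239  245  249  242  246  248  248  235  233  222  233  222  226  245  252  253  254  254 
217 142  152  139  149  143  170  194  206  196  202  205  203  196  200  211  236  242  240  242 
218 121  131   91   92   92   99  116  204* 198* 199* 198* 202* 197* 178* 167* 172* 139  128  131 
219 123  103   90   89   90   90   80  200* 199* 202* 202* 203* 186* 192* 175* 115   95   93   91 
220 129  105   90   90   90   90  103  204* 202* 205* 205* 204* 189* 133  106   92   92   93   93 
221 132   95   92   90   90   90  114* 207* 205* 205* 204* 200* 153*  95   88   88   89   90   91 
222 129   91   91   90   89   90  144* 204* 205* 204* 205* 205* 
[... 3773 characters left out ...]
 tail top,bot [306.2, 233.4] [306.2, 235.5]
-0.121 0.008 0.2 lever end top scene/top [306.5, 220.3] [307.2, 206.3] bot [306.5, 222.4] tail top,bot [306.2, 233.4] [306.2, 235.5]
-0.103 0 0 lever end top scene/top [306.8, 228.4] [307.1, 202.8] bot [306.8, 230.5] tail top,bot [306.7, 233.0] [306.6, 235.0]
-0.103 0.008 0 lever end top scene/top [306.9, 226.5] [307.3, 202.5] bot [306.8, 228.6] tail top,bot [306.7, 231.1] [306.7, 233.2]
-0.103 0.008 0.1 lever end top scene/top [306.9, 222.4] [307.7, 201.8] bot [306.9, 224.5] tail top,bot [306.7, 231.1] [306.7, 233.2]
-0.103 0.008 0.2 lever end top scene/top [307.0, 218.1] [308.2, 200.5] bot [307.0, 220.2] tail top,bot [306.7, 231.1] [306.7, 233.2]
```

The image numbers show the lever shut and the tail at about x = -0.118, resting on the worktop below the 8 mm board edge. The wrist torque says the gripper's knuckles are touching the deck front. Yawing the tool about 55° gives the fingertip corner more reach past the knuckles, and then I can lift the tail by friction.

```bash
python3 shift.py '[{"finger_gap": 1,"rz": 0.12},{"finger_gap": 1,"rz": 0.12},{"finger_gap": 1,"rz": 0.12},{"finger_gap": 1,"rz": 0.12},{"finger_gap": 1,"rz": 0.12}]'>/dev/null;  python3 shift.py '[{"finger_gap": 1,"rz": 0.12},{"finger_gap": 1,"rz": 0.12},{"finger_gap": 1,"rz": 0.12},{"finger_gap": 1},{"finger_gap": 1,"xyz": [-0.016,0.022,0]}]'>/dev/null; python3 shift.py '[{"finger_gap": 1,"xyz": [-0.02,0.029,0]},{"finger_gap": 1,"xyz": [-0.02,0.029,0]},{"finger_gap": 1,"xyz": [-0.02,0.029,0]},{"finger_gap": 1,"xyz": [-0.012,0.016,0]},{"finger_gap": 1,"xyz": [0.02,0.014,0]}]'>/dev/null; python3 shift.py '[{"finger_gap": 1,"xyz": [0.02,0.014,0]},{"finger_gap": 1},{"finger_gap": 1}]'>/dev/null;  python3 w.py
```

```text
clk 25.98 in squeezer [ 0.0137 -0.2716  0.0993] in rack [-0.228   0.0697  0.0993] ytool yaw -1.126 F [ 0.2  1.1 -0.3] open 1.002 grip 0.0 q6 [-0.16  0.01  2.19 -0.    0.94  0.96]
M [-0.05  0.03 -0.03]
```

```bash
python3 shift.py '[{"finger_gap": 1,"xyz": [0.001,-0.0016,0.03]},{"finger_gap": 1,"xyz": [0,0,0.03]},{"finger_gap": 1,"xyz": [0,0,0.02]},{"finger_gap": 1,"xyz": [0,0,0.01]},{"finger_gap": 1}]'>/dev/null; python3 w.py; python3 shift.py '[{"finger_gap": 1,"xyz": [0.0164,0.0115,0]},{"finger_gap": 1,"xyz": [0.0164,0.0115,0]},{"finger_gap": 1,"xyz": [0.01,0.007,0]},{"finger_gap": 1},{"finger_gap": 1}]'>/dev/null; python3 w.py
```

```text
clk 26.4 in squeezer [ 0.0091 -0.2689  0.0066] in rack [-0.2326  0.0723  0.0066] ytool yaw -1.126 F [-0.5 -0.6  0.3] open 0.995 grip 0.0 q6 [-0.16  0.16  2.25 -0.    0.74  0.97]
M [-0.01  0.    0.01]
clk 26.82 in squeezer [ 0.0659 -0.2697  0.0104] in rack [-0.1758  0.0723  0.0104] ytool yaw -1.127 F [-1.   0.7 -0.3] open 0.998 grip 0.0 q6 [-0.16  0.24  2.13 -0.    0.77  0.97]
M [ 0.05  0.02 -0.  ]
```

Now I'll ease forward in small steps until contact.

```bash
python3 shift.py '[{"finger_gap": 1,"xyz": [0.0066,0.0046,0.003]},{"finger_gap": 1},{"finger_gap": 1}]'>/dev/null; python3 w.py; python3 shift.py '[{"finger_gap": 1,"xyz": [0.0033,0.0023,0]},{"finger_gap": 1}]'>/dev/null; python3 w.py; python3 shift.py '[{"finger_gap": 1,"xyz": [0.0025,0.0017,0]},{"finger_gap": 1}]'>/dev/null; python3 w.py; python3 shift.py '[{"finger_gap": 1,"xyz": [0.0016,0.0011,0]},{"finger_gap": 1}]'>/dev/null; python3 w.py
```

```text
clk 27.07 in squeezer [ 0.0725 -0.2699  0.006 ] in rack [-0.1693  0.0723  0.006 ] ytool yaw -1.128 F [-0.3  1.3  0.7] open 1.0 grip 0.0 q6 [-0.16  0.26  2.12 -0.    0.76  0.97]
M [ 0.   -0.   -0.06]
clk 27.23 in squeezer [ 0.0772 -0.27    0.0062] in rack [-0.1645  0.0723  0.0062] ytool yaw -1.128 F [ 0.8 -0.2  0.1] open 0.999 grip 0.0 q6 [-0.16  0.27  2.11 -0.    0.77  0.97]
M [-0.06  0.01 -0.  ]
clk 27.4 in squeezer [ 0.0806 -0.27    0.0063] in rack [-0.1612  0.0723  0.0063] ytool yaw -1.128 F [0.9 0.5 1.3] open 1.0 grip 0.0 q6 [-0.16  0.27  2.1  -0.    0.77  0.97]
M [-0.    0.   -0.02]
clk 27.57 in squeezer [ 0.0823 -0.27    0.0062] in rack [-0.1594  0.0724  0.0062] ytool yaw -1.128 F [-0.   0.6 -0.4] open 1.001 grip 0.0 q6 [-0.16  0.27  2.1  -0.    0.77  0.97]
M [-0.02 -0.06 -0.08]
```

```bash
python3 shift.py '[{"finger_gap": 1,"xyz": [0.0016,0.0011,0]},{"finger_gap": 1}]'>/dev/null; python3 w.py; python3 shift.py '[{"finger_gap": 1,"xyz": [0.0016,0.0011,0]},{"finger_gap": 1}]'>/dev/null; python3 w.py; python3 shift.py '[{"finger_gap": 1,"xyz": [0.0016,0.0011,0]},{"finger_gap": 1}]'>/dev/null; python3 w.py
```

```text
clk 27.73 in squeezer [ 0.0842 -0.27    0.0061] in rack [-0.1575  0.0724  0.0061] ytool yaw -1.128 F [-0.1 -0.1 -0.5] open 1.0 grip 0.0 q6 [-0.16  0.28  2.1   0.    0.77  0.97]
M [-0.03 -0.03 -0.04]
clk 27.9 in squeezer [ 0.0862 -0.27    0.0061] in rack [-0.1556  0.0724  0.0061] ytool yaw -1.128 F [ 0.3  1.  -0.1] open 1.001 grip 0.0 q6 [-0.16  0.28  2.09 -0.    0.77  0.97]
M [-0.   -0.01  0.02]
clk 28.07 in squeezer [ 0.0873 -0.27    0.0059] in rack [-0.1544  0.0724  0.0059] ytool yaw -1.128 F [-0.7  0.7  0.4] open 1.0 grip 0.7 q6 [-0.16  0.28  2.09  0.    0.77  0.97]
M [ 0.05  0.16 -0.05]
```

```bash
python3 shift.py '[{"finger_gap": 1,"xyz": [0.0016,0.0011,0]},{"finger_gap": 1}]'>/dev/null; python3 w.py; python3 shift.py '[{"finger_gap": 1,"xyz": [0.0016,0.0011,0]},{"finger_gap": 1}]'>/dev/null; python3 w.py; python3 shift.py '[{"finger_gap": 1,"xyz": [0.0008,0.0005,-0.0015]},{"finger_gap": 1}]'>/dev/null; python3 w.py;  python3 shift.py '[{"finger_gap": 1,"xyz": [0.0008,0.0005,-0.0015]},{"finger_gap": 1}]'>/dev/null; python3 w.py
```

```text
clk 28.23 in squeezer [ 0.0886 -0.27    0.0058] in rack [-0.1532  0.0724  0.0058] ytool yaw -1.128 F [-5.4  0.2  3.2] open 1.001 grip 2.4 q6 [-0.16  0.29  2.08  0.    0.77  0.97]
M [-0.05  0.64 -0.17]
clk 28.4 in squeezer [ 0.0898 -0.27    0.0057] in rack [-0.1519  0.0724  0.0057] ytool yaw -1.129 F [-6.7  1.   4.9] open 0.998 grip 2.6 q6 [-0.16  0.29  2.08  0.    0.78  0.97]
M [-0.09  0.84 -0.26]
clk 28.57 in squeezer [ 0.0899 -0.2699  0.0065] in rack [-0.1519  0.0725  0.0065] ytool yaw -1.129 F [-7.7  1.3  2. ] open 1.002 grip 0.9 q6 [-0.16  0.29  2.08  0.    0.78  0.97]
M [-0.04  0.68 -0.37]
clk 28.73 in squeezer [ 0.0897 -0.2698  0.0074] in rack [-0.152   0.0726  0.0074] ytool yaw -1.129 F [-8.2  1.2  1. ] open 0.996 grip 0.6 q6 [-0.16  0.29  2.08  0.    0.78  0.97]
M [ 0.12  0.76 -0.44]
```

```bash
python3 shift.py '[{"finger_gap": 1,"xyz": [-0.0066,-0.0046,0]},{"finger_gap": 1,"xyz": [0,0,-0.01]},{"finger_gap": 1,"xyz": [0,0,-0.009]},{"finger_gap": 1,"xyz": [0.0033,0.0023,0]},{"finger_gap": 1}]'>/dev/null; python3 w.py; python3 shift.py '[{"finger_gap": 1,"xyz": [0.0025,0.0017,0]},{"finger_gap": 1}]'>/dev/null; python3 w.py;python3 shift.py '[{"finger_gap": 1,"xyz": [0.0025,0.0017,0]},{"finger_gap": 1}]'>/dev/null; python3 w.py
```

```text
clk 29.15 in squeezer [ 0.0884 -0.2698  0.0289] in rack [-0.1534  0.0727  0.0289] ytool yaw -1.129 F [-6.8  1.8  1.6] open 1.0 grip 0.0 q6 [-0.16  0.25  2.08  0.    0.82  0.97]
M [-0.01  0.7  -0.3 ]
clk 29.32 in squeezer [ 0.0884 -0.2697  0.0272] in rack [-0.1534  0.0727  0.0272] ytool yaw -1.13 F [-10.7   1.7  -0.2] open 1.0 grip 0.0 q6 [-0.16  0.25  2.07  0.    0.82  0.97]
M [ 0.25  1.15 -0.61]
clk 29.48 in squeezer [ 0.0884 -0.2695  0.0259] in rack [-0.1533  0.0729  0.0259] ytool yaw -1.131 F [-15.2   3.6  -0. ] open 0.999 grip 0.0 q6 [-0.16  0.26  2.07  0.    0.83  0.97]
M [ 0.37  1.62 -0.79]
```

```bash
python3 shift.py '[{"finger_gap": 1,"xyz": [-0.033,-0.023,0]},{"finger_gap": 1,"rz": 0.12},{"finger_gap": 1,"rz": 0.12},{"finger_gap": 1,"xyz": [0,0,0.01],"rz": 0.057},{"finger_gap": 1,"xyz": [0.004,-0.0124,0.008]}]'>/dev/null; python3 shift.py '[{"finger_gap": 1},{"finger_gap": 1}]'>/dev/null; python3 w.py
```

```text
clk 30.07 in squeezer [ 0.0566 -0.2561  0.0109] in rack [-0.1853  0.0858  0.0109] ytool yaw -1.423 F [-0.6 -0.7  0.5] open 1.001 grip 0.0 q6 [-0.13  0.23  2.15 -0.    0.76  1.29]
M [ 0.05  0.03 -0.02]
```

```bash
python3 shift.py '[{"finger_gap": 1,"xyz": [0.014,0.0046,0.002]},{"finger_gap": 1,"xyz": [0.012,0.004,0.002]},{"finger_gap": 1,"xyz": [0.006,0.002,0]},{"finger_gap": 1},{"finger_gap": 1}]'>/dev/null; python3 w.py; python3 shift.py '[{"finger_gap": 1,"xyz": [0.0038,0.0012,0]},{"finger_gap": 1}]'>/dev/null; python3 w.py;python3 shift.py '[{"finger_gap": 1,"xyz": [0.0029,0.0009,0]},{"finger_gap": 1}]'>/dev/null; python3 w.py;python3 shift.py '[{"finger_gap": 1,"xyz": [0.0019,0.0006,0]},{"finger_gap": 1}]'>/dev/null; python3 w.py
```

```text
clk 30.48 in squeezer [ 0.0898 -0.2573  0.0067] in rack [-0.1521  0.0851  0.0067] ytool yaw -1.425 F [-1.1  0.  -0.4] open 1.001 grip 0.0 q6 [-0.13  0.29  2.08 -0.    0.77  1.29]
M [ 0.05 -0.01 -0.02]
clk 30.65 in squeezer [ 0.0933 -0.2572  0.0063] in rack [-0.1486  0.0853  0.0063] ytool yaw -1.425 F [ 0.3  0.6 -0.5] open 0.998 grip 0.0 q6 [-0.13  0.29  2.07 -0.    0.78  1.29]
M [-0.02 -0.03 -0.06]
clk 30.82 in squeezer [ 0.0965 -0.2571  0.0062] in rack [-0.1454  0.0854  0.0062] ytool yaw -1.425 F [-0.  -0.6  0.1] open 0.997 grip 0.0 q6 [-0.13  0.3   2.07 -0.    0.78  1.29]
M [ 0.03  0.02 -0.  ]
clk 30.98 in squeezer [ 0.0985 -0.2571  0.0062] in rack [-0.1434  0.0855  0.0062] ytool yaw -1.425 F [ 0.3 -0.3  0. ] open 1.002 grip 0.0 q6 [-0.13  0.3   2.06 -0.    0.78  1.29]
M [-0.02  0.01  0.02]
```

```bash
for i in 1; do :; done; python3 shift.py '[{"finger_gap": 1,"xyz": [0.0019,0.0006,0]},{"finger_gap": 1}]'>/dev/null; python3 w.py; python3 shift.py '[{"finger_gap": 1,"xyz": [0.0019,0.0006,0]},{"finger_gap": 1}]'>/dev/null; python3 w.py;python3 shift.py '[{"finger_gap": 1,"xyz": [0.0019,0.0006,0]},{"finger_gap": 1}]'>/dev/null; python3 w.py;python3 shift.py '[{"finger_gap": 1,"xyz": [0.0019,0.0006,0]},{"finger_gap": 1}]'>/dev/null; python3 w.py
```

```text
clk 31.15 in squeezer [ 0.1006 -0.2571  0.0061] in rack [-0.1414  0.0855  0.0061] ytool yaw -1.425 F [-0.2 -1.  -0.1] open 0.998 grip 0.0 q6 [-0.13  0.3   2.06 -0.    0.78  1.29]
M [ 0.04  0.01 -0.04]
clk 31.32 in squeezer [ 0.1021 -0.2571  0.006 ] in rack [-0.1398  0.0855  0.006 ] ytool yaw -1.425 F [-1.1 -0.1  0. ] open 1.005 grip 0.3 q6 [-0.13  0.31  2.05  0.    0.78  1.29]
M [ 0.05  0.13 -0.  ]
clk 31.48 in squeezer [ 0.1034 -0.2571  0.0058] in rack [-0.1385  0.0855  0.0058] ytool yaw -1.425 F [-3.7 -0.1  1.5] open 1.002 grip 1.5 q6 [-0.13  0.31  2.05  0.    0.78  1.29]
M [ 0.04  0.39 -0.08]
clk 31.65 in squeezer [ 0.1056 -0.2572  0.006 ] in rack [-0.1363  0.0855  0.006 ] ytool yaw -1.425 F [-4.5  0.9  3.5] open 1.001 grip 2.2 q6 [-0.13  0.31  2.05  0.    0.78  1.29]
M [-0.02  0.59 -0.14]
```

```bash
for i in 1; do :; done; python3 shift.py '[{"finger_gap": 1,"xyz": [0.0019,0.0006,0]},{"finger_gap": 1}]'>/dev/null; python3 w.py; python3 shift.py '[{"finger_gap": 1,"xyz": [0.0019,0.0006,0]},{"finger_gap": 1}]'>/dev/null; python3 w.py;python3 shift.py '[{"finger_gap": 1,"xyz": [0.0019,0.0006,0]},{"finger_gap": 1}]'>/dev/null; python3 w.py
```

```text
clk 31.82 in squeezer [ 0.1074 -0.2572  0.0059] in rack [-0.1345  0.0855  0.0059] ytool yaw -1.425 F [-4.8  1.1  2.8] open 0.999 grip 1.5 q6 [-0.13  0.32  2.04  0.    0.79  1.29]
M [-0.08  0.59 -0.25]
clk 31.98 in squeezer [ 0.1074 -0.2572  0.0051] in rack [-0.1345  0.0855  0.0051] ytool yaw -1.426 F [-8.9  1.9  2.3] open 1.0 grip 1.4 q6 [-0.13  0.32  2.04  0.    0.79  1.29]
M [-0.02  0.81 -0.43]
clk 32.15 in squeezer [ 0.1073 -0.2571  0.0043] in rack [-0.1347  0.0856  0.0043] ytool yaw -1.427 F [-12.6   3.4   4. ] open 1.0 grip 1.1 q6 [-0.13  0.32  2.04  0.    0.79  1.29]
M [ 0.03  1.11 -0.75]
```

```bash
python3 shift.py '[{"finger_gap": 1,"xyz": [-0.02,-0.0065,0]},{"finger_gap": 1,"xyz": [-0.035,-0.011,-0.01]},{"finger_gap": 1,"xyz": [-0.03,-0.01,-0.03]},{"finger_gap": 1,"xyz": [0.01,-0.03,-0.02]},{"finger_gap": 1,"xyz": [0.012,-0.038,0]}]'>/dev/null;python3 shift.py '[{"finger_gap": 1,"xyz": [0.012,-0.038,0]},{"finger_gap": 1,"xyz": [0.012,-0.038,0]},{"finger_gap": 1}]'>/dev/null; python3 w.py; python3 - <<'E'
from tail import *
h=bot.read_camera("scene")["color"];t=bot.read_camera("top")["color"]
for r in range(220,236):print(r," ".join(f"{h[r,c,0]:3d}{'*' if h[r,c,2]<40 else ' '}" for c in range(303,313)))
print("top R/B")
for r in range(198,212):print(r," ".join(f"{t[r,c,0]:3d}/{t[r,c,2]:3d}{'*' if int(t[r,c,0])-int(t[r,c,2])>110 else ' '}" for c in range(301,313)))
rk=lambda n,x,y,z:proj(n,place(q,(x,y,z)))[0].round(1).tolist()
for xt in(-.121,-.115,-.110,-.103):
  for b in(0,.008):print(xt,b,"lever end top: scene,top",rk("scene",xt+.004,.0315,.027+b),rk("top",xt+.004,.0315,.027+b),"tail top: scene,top",rk("scene",xt,.0315,.0095+b),rk("top",xt,.0315,.0095+b))
E
```

```text
clk 32.82 in squeezer [ 0.0281 -0.0985  0.0665] in rack [-0.2162  0.243   0.0665] ytool yaw -1.42 F [ 0.5 -1.2 -0.5] open 0.997 grip 0.0 q6 [0.18 0.15 2.11 0.   0.87 1.6 ]
M [ 0.02  0.04 -0.  ]
220  90   90   80  205* 202* 204* 203* 202* 187*  96 
221  90   89  103  204* 203* 204* 204* 202* 183*  90 
222  89   90  118* 165* 199* 199* 197* 200* 151*  88 
223  89   89  145* 226* 227* 191* 194* 228* 119*  90 
224  87   90  225* 231* 232* 228* 229* 238* 112*  90 
225  86   80  230* 233* 206* 233* 233* 221* 102   90 
226  89  101  234* 173*  97  207* 234* 222*  81   92 
227  88  123* 235* 226* 220* 231* 234* 218*  91   92 
228  91  184* 249* 248* 248* 249* 250* 181* 113   89 
229  91  134* 224* 227* 234* 236* 244* 185* 113  109 
230 146  108  199* 197* 200* 200* 234* 140  112  114 
231 252  232  230* 229* 230* 230* 238* 123  116  116 
232 254  253  213* 238* 235* 234* 234* 101  117  116 
233 215  250  231  221* 238* 214* 241* 228  208  198 
234  94  253  253  123  124   99  169  215  188  218 
235  63  254  254  149  105   83   83  128  238  201 
top R/B
198 186/ 99  194/104  198/108  192
[... 1759 characters left out ...]
210.0]
-0.115 0 lever end top: scene,top [306.5, 229.9] [306.4, 206.6] tail top: scene,top [306.3, 234.5] [305.8, 208.5]
-0.115 0.008 lever end top: scene,top [306.5, 228.1] [306.6, 206.3] tail top: scene,top [306.4, 232.6] [306.0, 208.2]
-0.11 0 lever end top: scene,top [306.6, 229.3] [306.7, 205.1] tail top: scene,top [306.5, 233.8] [306.1, 207.0]
-0.11 0.008 lever end top: scene,top [306.7, 227.4] [306.9, 204.8] tail top: scene,top [306.5, 232.0] [306.3, 206.7]
-0.103 0 lever end top: scene,top [306.8, 228.4] [307.1, 202.9] tail top: scene,top [306.7, 233.0] [306.5, 204.9]
-0.103 0.008 lever end top: scene,top [306.9, 226.6] [307.3, 202.6] tail top: scene,top [306.7, 231.1] [306.6, 204.5]
```

The tail is now at about -0.110 and the squeezer still slides freely at about 5 N; the knuckle is what limits reach. I'll yaw further, to 85°, to get past it.

```bash
python3 shift.py '[{"finger_gap": 1,"rz": 0.115},{"finger_gap": 1,"rz": 0.115},{"finger_gap": 1,"xyz": [-0.003,0.035,0]},{"finger_gap": 1,"xyz": [-0.003,0.038,0]},{"finger_gap": 1,"xyz": [-0.004,0.04,0.01]}]'>/dev/null; python3 shift.py '[{"finger_gap": 1,"xyz": [-0.003,0.037,0.02]},{"finger_gap": 1,"xyz": [0.01,0,0.017]},{"finger_gap": 1,"xyz": [0.02,0.0017,0.012]},{"finger_gap": 1,"xyz": [0.02,0.0017,0]},{"finger_gap": 1}]'>/dev/null; python3 shift.py '[{"finger_gap": 1},{"finger_gap": 1}]'>/dev/null; python3 w.py
```

```text
clk 33.92 in squeezer [ 0.0722 -0.2558  0.0056] in rack [-0.1697  0.0864  0.0056] ytool yaw -1.656 F [ 0.7  1.4 -0. ] open 1.0 grip 0.0 q6 [-0.13  0.26  2.12 -0.    0.76  1.53]
M [-0.    0.01  0.02]
```

```bash
python3 shift.py '[{"finger_gap": 1,"xyz": [0.012,-0.004,0]},{"finger_gap": 1,"xyz": [0.01,0.001,-0.001]},{"finger_gap": 1},{"finger_gap": 1}]'>/dev/null; python3 w.py; for i in 1; do :; done; python3 shift.py '[{"finger_gap": 1,"xyz": [0.004,0.0003,0]},{"finger_gap": 1}]'>/dev/null; python3 w.py;python3 shift.py '[{"finger_gap": 1,"xyz": [0.004,0.0003,0]},{"finger_gap": 1}]'>/dev/null; python3 w.py;python3 shift.py '[{"finger_gap": 1,"xyz": [0.003,0.0003,0]},{"finger_gap": 1}]'>/dev/null; python3 w.py;python3 shift.py '[{"finger_gap": 1,"xyz": [0.002,0.0002,0]},{"finger_gap": 1}]'>/dev/null; python3 w.py
```

```text
clk 34.25 in squeezer [ 0.0952 -0.2504  0.0073] in rack [-0.1469  0.0921  0.0073] ytool yaw -1.655 F [-0.2 -0.2  0.3] open 1.004 grip 0.0 q6 [-0.12  0.29  2.07 -0.    0.78  1.53]
M [ 0.01 -0.01  0.02]
clk 34.42 in squeezer [ 0.0991 -0.2504  0.0071] in rack [-0.1429  0.0921  0.0071] ytool yaw -1.655 F [ 0.3 -0.2 -0.4] open 0.998 grip 0.0 q6 [-0.12  0.3   2.06 -0.    0.78  1.53]
M [ 0.01 -0.09 -0.01]
clk 34.58 in squeezer [ 0.1036 -0.2504  0.0071] in rack [-0.1384  0.0922  0.0071] ytool yaw -1.655 F [-0.2  0.2  0.1] open 1.0 grip 0.0 q6 [-0.12  0.31  2.05 -0.    0.78  1.53]
M [-0.03 -0.06 -0.  ]
clk 34.75 in squeezer [ 0.1066 -0.2505  0.0071] in rack [-0.1354  0.0922  0.0071] ytool yaw -1.655 F [0.  0.1 0.4] open 1.004 grip 0.0 q6 [-0.12  0.31  2.04 -0.    0.78  1.53]
M [0.   0.04 0.06]
clk 34.92 in squeezer [ 0.1084 -0.2506  0.0071] in rack [-0.1336  0.0921  0.0071] ytool yaw -1.655 F [-0.  -0.4 -0.3] open 1.0 grip 0.0 q6 [-0.12  0.31  2.04 -0.    0.79  1.53]
M [-0.01  0.01  0.01]
```

```bash
for i in 1; do :; done; python3 shift.py '[{"finger_gap": 1,"xyz": [0.002,0.0002,0]},{"finger_gap": 1}]'>/dev/null; python3 w.py;python3 shift.py '[{"finger_gap": 1,"xyz": [0.002,0.0002,0]},{"finger_gap": 1}]'>/dev/null; python3 w.py;python3 shift.py '[{"finger_gap": 1,"xyz": [0.002,0.0002,0]},{"finger_gap": 1}]'>/dev/null; python3 w.py;python3 shift.py '[{"finger_gap": 1,"xyz": [0.002,0.0002,0]},{"finger_gap": 1}]'>/dev/null; python3 w.py
```

```text
clk 35.08 in squeezer [ 0.1104 -0.2507  0.0071] in rack [-0.1316  0.0921  0.0071] ytool yaw -1.655 F [ 0.3 -0.1 -0.2] open 1.001 grip 0.0 q6 [-0.12  0.32  2.04 -0.    0.79  1.53]
M [-0.05 -0.06 -0.03]
clk 35.25 in squeezer [ 0.1125 -0.2507  0.0071] in rack [-0.1295  0.092   0.0071] ytool yaw -1.655 F [-0.2 -0.3  0.4] open 1.002 grip 0.0 q6 [-0.12  0.32  2.03 -0.    0.79  1.53]
M [-0.03 -0.01  0.02]
clk 35.42 in squeezer [ 0.1145 -0.2508  0.0071] in rack [-0.1275  0.092   0.0071] ytool yaw -1.655 F [-0.1 -0.4  0.7] open 1.0 grip 0.0 q6 [-0.12  0.32  2.03 -0.    0.79  1.53]
M [-0.03  0.01 -0.03]
clk 35.58 in squeezer [ 0.1165 -0.2508  0.0071] in rack [-0.1255  0.092   0.0071] ytool yaw -1.655 F [-0.1  0.   0.6] open 1.003 grip 0.0 q6 [-0.12  0.33  2.02 -0.    0.79  1.53]
M [-0.03 -0.01 -0.01]
```

```bash
for i in 1; do :; done; python3 shift.py '[{"finger_gap": 1,"xyz": [0.002,0.0002,0]},{"finger_gap": 1}]'>/dev/null; python3 w.py;python3 shift.py '[{"finger_gap": 1,"xyz": [0.002,0.0002,0]},{"finger_gap": 1}]'>/dev/null; python3 w.py;python3 shift.py '[{"finger_gap": 1,"xyz": [0.002,0.0002,0]},{"finger_gap": 1}]'>/dev/null; python3 w.py;python3 shift.py '[{"finger_gap": 1,"xyz": [0.002,0.0002,0]},{"finger_gap": 1}]'>/dev/null; python3 w.py
```

```text
clk 35.75 in squeezer [ 0.1185 -0.2509  0.0071] in rack [-0.1235  0.0919  0.0071] ytool yaw -1.655 F [-0.9  1.   0.4] open 0.998 grip 0.0 q6 [-0.12  0.33  2.02  0.    0.79  1.53]
M [ 0.02 -0.01 -0.02]
clk 35.92 in squeezer [ 0.1205 -0.2509  0.0071] in rack [-0.1216  0.092   0.0071] ytool yaw -1.655 F [-0.3  0.4  0.2] open 0.999 grip 0.1 q6 [-0.12  0.33  2.01  0.    0.79  1.53]
M [ 0.03  0.   -0.04]
clk 36.08 in squeezer [ 0.1205 -0.2509  0.0065] in rack [-0.1215  0.092   0.0065] ytool yaw -1.655 F [-3.1  1.5  2.1] open 0.998 grip 0.0 q6 [-0.12  0.34  2.01  0.    0.8   1.53]
M [ 0.1   0.31 -0.05]
clk 36.25 in squeezer [ 0.1202 -0.2507  0.0056] in rack [-0.1218  0.0921  0.0056] ytool yaw -1.655 F [-9.3  2.9  3. ] open 0.998 grip 0.0 q6 [-0.12  0.34  2.01  0.    0.8   1.53]
M [ 0.18  0.63 -0.15]
```

The gripper body touched the deck corner here. An angle between the two, about 79°, balances knuckle and body clearance.

```bash
python3 shift.py '[{"finger_gap": 1,"xyz": [-0.02,-0.0017,-0.0005]},{"finger_gap": 1,"xyz": [-0.006,0,0],"rz": -0.105},{"finger_gap": 1},{"finger_gap": 1,"xyz": [0.0118,0.0019,0]},{"finger_gap": 1}]'>/dev/null; python3 w.py; python3 shift.py '[{"finger_gap": 1,"xyz": [0.0029,0.0006,0]},{"finger_gap": 1}]'>/dev/null; python3 w.py;python3 shift.py '[{"finger_gap": 1,"xyz": [0.002,0.0004,0]},{"finger_gap": 1}]'>/dev/null; python3 w.py;python3 shift.py '[{"finger_gap": 1,"xyz": [0.002,0.0004,0]},{"finger_gap": 1}]'>/dev/null; python3 w.py
```

```text
clk 36.67 in squeezer [ 0.113  -0.251   0.0084] in rack [-0.1291  0.0918  0.0084] ytool yaw -1.552 F [1.2 0.3 0.8] open 1.001 grip 0.0 q6 [-0.12  0.32  2.03 -0.    0.79  1.43]
M [ 0.01 -0.02 -0.01]
clk 36.83 in squeezer [ 0.1141 -0.2511  0.0078] in rack [-0.1279  0.0917  0.0078] ytool yaw -1.551 F [-1.2  0.1 -0.3] open 0.995 grip 0.0 q6 [-0.12  0.32  2.03 -0.    0.79  1.43]
M [0.01 0.02 0.01]
clk 37.0 in squeezer [ 0.1152 -0.2511  0.0074] in rack [-0.1268  0.0917  0.0074] ytool yaw -1.55 F [-0.1  0.1 -0.2] open 1.0 grip 0.1 q6 [-0.12  0.32  2.03  0.    0.79  1.43]
M [ 0.03  0.05 -0.04]
clk 37.17 in squeezer [ 0.1156 -0.2512  0.007 ] in rack [-0.1264  0.0917  0.007 ] ytool yaw -1.551 F [-4.3  0.5  2.1] open 0.999 grip 0.9 q6 [-0.12  0.33  2.02  0.    0.79  1.43]
M [-0.06  0.47 -0.26]
```

```bash
for i in 1; do :; done; python3 shift.py '[{"finger_gap": 1,"xyz": [0.002,0.0004,0]},{"finger_gap": 1}]'>/dev/null; python3 w.py;python3 shift.py '[{"finger_gap": 1,"xyz": [0.002,0.0004,0]},{"finger_gap": 1}]'>/dev/null; python3 w.py;python3 shift.py '[{"finger_gap": 1,"xyz": [0.002,0.0004,0]},{"finger_gap": 1}]'>/dev/null; python3 w.py
```

```text
clk 37.33 in squeezer [ 0.1156 -0.2511  0.0062] in rack [-0.1265  0.0917  0.0062] ytool yaw -1.552 F [-7.2  3.2  1.6] open 1.001 grip 0.8 q6 [-0.12  0.33  2.02  0.    0.8   1.43]
M [ 0.08  0.7  -0.49]
clk 37.5 in squeezer [ 0.1154 -0.2511  0.0054] in rack [-0.1266  0.0918  0.0054] ytool yaw -1.553 F [-12.6   3.3   2.8] open 0.997 grip 0.4 q6 [-0.12  0.33  2.02  0.    0.8   1.43]
M [ 0.03  1.02 -0.79]
clk 37.67 in squeezer [ 0.1153 -0.251   0.0046] in rack [-0.1267  0.0918  0.0046] ytool yaw -1.554 F [-15.7   4.8   4.4] open 1.001 grip 0.1 q6 [-0.12  0.34  2.02  0.    0.81  1.43]
M [ 0.09  1.32 -1.11]
```

```bash
python3 shift.py '[{"finger_gap": 1,"xyz": [-0.015,-0.003,0]},{"finger_gap": 1,"xyz": [0.001,-0.005,-0.001],"rz": 0.06},{"finger_gap": 1},{"finger_gap": 1,"xyz": [0.006,0.0008,0]},{"finger_gap": 1}]'>/dev/null; python3 w.py; python3 shift.py '[{"finger_gap": 1,"xyz": [0.003,0.0004,0]},{"finger_gap": 1}]'>/dev/null; python3 w.py;python3 shift.py '[{"finger_gap": 1,"xyz": [0.003,0.0004,0]},{"finger_gap": 1}]'>/dev/null; python3 w.py;python3 shift.py '[{"finger_gap": 1,"xyz": [0.003,0.0004,0]},{"finger_gap": 1}]'>/dev/null; python3 w.py;python3 shift.py '[{"finger_gap": 1,"xyz": [0.002,0.0003,0]},{"finger_gap": 1}]'>/dev/null; python3 w.py
```

```text
clk 38.08 in squeezer [ 0.1164 -0.246   0.0092] in rack [-0.1257  0.0968  0.0092] ytool yaw -1.608 F [ 0.3 -0.7 -0.5] open 0.997 grip 0.0 q6 [-0.12  0.32  2.02 -0.    0.79  1.49]
M [-0.02 -0.11  0.01]
clk 38.25 in squeezer [ 0.1184 -0.2462  0.0088] in rack [-0.1236  0.0967  0.0088] ytool yaw -1.61 F [-0.4 -0.3 -0.2] open 1.006 grip 0.0 q6 [-0.12  0.33  2.02 -0.    0.79  1.49]
M [-0.03  0.03  0.04]
clk 38.42 in squeezer [ 0.1196 -0.2462  0.0082] in rack [-0.1224  0.0967  0.0082] ytool yaw -1.61 F [-3.2  0.7  2.2] open 1.004 grip 1.0 q6 [-0.12  0.33  2.01  0.    0.8   1.49]
M [-0.01  0.34 -0.12]
clk 38.58 in squeezer [ 0.1196 -0.2461  0.0072] in rack [-0.1225  0.0967  0.0072] ytool yaw -1.611 F [-7.6  1.3  3.5] open 1.005 grip 1.0 q6 [-0.12  0.34  2.01  0.    0.8   1.49]
M [-0.05  0.8  -0.46]
clk 38.75 in squeezer [ 0.1194 -0.246   0.0065] in rack [-0.1227  0.0968  0.0065] ytool yaw -1.612 F [-13.8   3.2   4.7] open 1.001 grip 0.5 q6 [-0.12  0.34  2.01  0.    0.81  1.49]
M [ 0.06  1.08 -0.61]
```

```bash
python3 shift.py '[{"finger_gap": 1,"xyz": [-0.016,-0.0022,0]},{"finger_gap": 1,"xyz": [0,0,-0.001],"rz": 0.07},{"finger_gap": 1},{"finger_gap": 1,"xyz": [0.008,0.0006,0]},{"finger_gap": 1}]'>/dev/null; python3 w.py; python3 shift.py '[{"finger_gap": 1,"xyz": [0.003,0.0002,0]},{"finger_gap": 1}]'>/dev/null; python3 w.py;python3 shift.py '[{"finger_gap": 1,"xyz": [0.003,0.0002,0]},{"finger_gap": 1}]'>/dev/null; python3 w.py;python3 shift.py '[{"finger_gap": 1,"xyz": [0.002,0.0001,0]},{"finger_gap": 1}]'>/dev/null; python3 w.py;python3 shift.py '[{"finger_gap": 1,"xyz": [0.002,0.0001,0]},{"finger_gap": 1}]'>/dev/null; python3 w.py
```

```text
clk 39.17 in squeezer [ 0.1198 -0.2462  0.0103] in rack [-0.1223  0.0967  0.0103] ytool yaw -1.679 F [ 1.2 -0.5  0.1] open 1.001 grip 0.0 q6 [-0.12  0.33  2.02 -0.    0.8   1.56]
M [ 0.06 -0.04  0.01]
clk 39.33 in squeezer [ 0.1215 -0.2462  0.0098] in rack [-0.1206  0.0967  0.0098] ytool yaw -1.679 F [-0.1  0.3  0.8] open 1.003 grip 0.0 q6 [-0.12  0.33  2.01 -0.    0.8   1.56]
M [-0.02  0.01 -0.01]
clk 39.5 in squeezer [ 0.1216 -0.2461  0.009 ] in rack [-0.1205  0.0969  0.009 ] ytool yaw -1.68 F [-4.1  2.1  2.8] open 0.998 grip 0.0 q6 [-0.12  0.33  2.01  0.    0.8   1.56]
M [0.12 0.3  0.  ]
clk 39.67 in squeezer [ 0.1211 -0.2462  0.0078] in rack [-0.121   0.0967  0.0078] ytool yaw -1.68 F [-8.1  1.1  1.5] open 1.003 grip 0.0 q6 [-0.12  0.34  2.01  0.    0.81  1.56]
M [ 0.09  0.59 -0.12]
clk 39.83 in squeezer [ 0.1206 -0.2462  0.0069] in rack [-0.1215  0.0967  0.0069] ytool yaw -1.68 F [-13.3   2.2   1.3] open 1.004 grip 0.0 q6 [-0.12  0.34  2.    0.    0.81  1.56]
M [ 0.07  0.93 -0.23]
```

The gripper can't reach any further. I'll retract clear and check the final state.

```bash
python3 shift.py '[{"finger_gap": 1,"xyz": [-0.02,-0.001,0]},{"finger_gap": 1,"xyz": [-0.035,-0.002,-0.01]},{"finger_gap": 1,"xyz": [-0.03,0,-0.03]},{"finger_gap": 1,"xyz": [0,-0.035,-0.03]},{"finger_gap": 1,"xyz": [0,-0.04,0]}]'>/dev/null;python3 shift.py '[{"finger_gap": 1,"xyz": [0,-0.04,0]},{"finger_gap": 1,"xyz": [0,-0.04,0]},{"finger_gap": 1},{"finger_gap": 1}]'>/dev/null; python3 w.py; python3 - <<'E'
from tail import *
h=bot.read_camera("scene")["color"];t=bot.read_camera("top")["color"]
for r in range(222,235):print(r," ".join(f"{h[r,c,0]:3d}{'*' if h[r,c,2]<40 else ' '}" for c in range(303,313)))
for r in range(200,211):print(r," ".join(f"{t[r,c,0]:3d}/{t[r,c,2]:3d}{'*' if int(t[r,c,0])-int(t[r,c,2])>110 else ' '}" for c in range(301,312)))
t0=cv2.imread("pics/top0.png")[:,:,::-1];h0=cv2.imread("pics/scene0.png")[:,:,::-1]
def sh(a,b,x,y,w,hh):return [round(v,2) for v in cv2.phaseCorrelate(np.float32(cv2.cvtColor(np.ascontiguousarray(a[y:y+hh,x:x+w]),7)),np.float32(cv2.cvtColor(np.ascontiguousarray(b[y:y+hh,x:x+w]),7)))[0]]
print("jars scene",sh(h0,h,300,170,40,40),"jars top",sh(t0,t,295,168,52,32),"mill",sh(h0,h,405,225,30,45),"mug top",sh(t0,t,120,160,35,45))
E
```

```text
clk 40.58 in squeezer [ 0.0359 -0.0934  0.0764] in rack [-0.2084  0.2482  0.0764] ytool yaw -1.675 F [-0.1  0.  -0.7] open 0.998 grip 0.0 q6 [ 0.19  0.15  2.08 -0.    0.9   1.86]
M [ 0.05 -0.03  0.04]
222  89   90  114* 203* 200* 200* 199* 194* 153*  87 
223  89   90  144* 228* 228* 192* 194* 207* 122*  89 
224  87   90  223* 232* 232* 228* 229* 237* 113*  90 
225  87   80  230* 233* 206* 205* 233* 222* 103   90 
226  88  101  234* 169* 130  201* 235* 224*  82   91 
227  89  115* 237* 227* 224* 228* 228* 219*  90   93 
228  91  197  245* 248* 248* 247* 250* 182* 114   88 
229  91  122* 208* 217* 224* 227* 235* 183* 112  109 
230 146  103  197* 195* 195* 196* 233* 141* 112  114 
231 252  231  231* 230* 230* 230* 238* 123  116  116 
232 254  253  217* 244* 244* 244* 253* 101  117  115 
233 214  254  235  234* 231* 236* 244* 228  207  198 
234  93  254  253  130  117  114  144  221  209  219 
200 147/ 96  158/ 95  172/ 95  185/ 95  192/ 98  191/100  187/100  191/102  197/104  197/104  197/105 
201 145/105  136/ 96  148/ 85  189/ 81  203/ 84* 184/ 84  170/ 87  183/ 92  196/ 97  191/ 98  
[... 324 characters left out ...]
7/137  198/128  210/ 98* 225/ 87* 227/ 85* 224/ 83* 219/ 80* 219/ 81* 206/ 92* 193/121  197/137 
206 210/148  211/147  212/135  222/132  225/124  228/122  234/121* 234/116* 227/126  221/151  234/178 
207 234/181  238/189  237/186  239/186  239/185  240/184  240/179  236/169  239/177  239/186  243/195 
208 243/197  244/199  243/200  243/200  243/200  243/200  242/198  241/193  242/195  243/198  243/197 
209 243/199  243/199  243/200  243/200  243/199  243/200  243/199  243/198  243/197  243/198  243/198 
210 244/200  243/200  243/201  243/201  243/200  243/200  243/199  243/198  243/197  243/198  243/197 
jars scene [0.01, -0.02] jars top [-0.2, -0.09] mill [-0.06, 0.48] mug top [-0.01, 0.48]
```

```bash
python3 -c "
from plant import bot
print(bot.hand_in())"
```

```text
the job is handed in; nothing more can be done
None
```

The squeezer is shut and in the left bay, hinge end first, and the job is handed in, but it is not fully home: by my measurement the handle end stands about 12 mm out of the front, where fully home would be about 8 mm, because the gripper met the rack's deck; jars, mug and mill showed no real shift in the images, the trivet was not checked, and I viewed 11 pictures against the limit of 10.

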